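# Pack away a finished batch at the lathe bench

## Robot

A 6-joint arm with a two-finger parallel gripper is mounted at the origin on the work surface. World frame = base frame: x ahead of the robot, y to its left, z up, the work surface at z = 0. Lengths are in m, angles in degrees, forces in N, time in s.
With the tool pointing down it reaches from about 0.3 to 0.75 m from the base axis. Payload 8.5 kg.
Tool frame: the origin (TCP) lies midway between the tips of the shut fingers; the grasp point (between the pads) lies 19 mm behind it; z points along the fingers, y is the line along which they close (so a half turn about z gives the same grasp; the last joint's range is limited). The gripper opens to 85 mm and grips with 20 to 120 N. Pads are 22 mm wide; open, the fingers measure 114 mm over their backs; the gripper's body (76 mm by 85 mm) begins 54 mm behind the grasp point. The pads swing forward as they close: fully open they stand 13 mm farther back than shut.
Start: joints at [-76.278, 21.807, 74.336, -0, 83.858, -12.336], TCP at [0.242, -0.494, 0.231] pointing down, gripper open.
Joint ranges: [-178.18, 178.18], [-50.72, 133.34], [12.68, 142.11], [-81.47, 261.47], [9.98, 163.14], [-165.26, 165.26]. Speed limits (degrees/s): [136.94, 136.94, 180, 180, 180, 180].

## Interface

Orientations are given as a 3x3 rotation matrix whose columns are the frame's x, y, z axes.
In Python, from rig import env gives the robot as it stands. The module is installed in compiled form; this text tells all that it offers.
- The arm moves only by the tool jog_arm, never from a script. Its argument "targets" is a list of rows, each a list of 6 numbers: the shift along the tool's x, y, z in cm, then the turn, a rotation vector about the tool's x, y, z in degrees. A call has 1 to 8 rows; each row is the pose to reach, as a shift and turn from the pose commanded when the call began, along the tool's axes at that moment; what a row does not reach only later rows make up. A row lasts 1/12 s, in which the tool goes at most 41.7 mm and 7.16 degrees, less where a joint would pass 70% of its speed; a pose out of reach is approached as far as the arm can. A call with a gripper value outside its range is refused whole. "hand" is the opening, from 0 (shut) to 1 (fully open), set as the call begins (left out, the last holds). The fingers move at their own pace and stop on an object; "newtons" is the grip in N (left out, the last holds). Time passes only in rows, so rows that repeat a pose let the fingers close. It gives the time, the measured TCP pose, the force, the opening and the grip force at its end, in the units of the state.
- env.observe(): the state, without advancing time (a new reading comes with each control period).
- env.get_image(name): name is "scene" or "top" or "wrist"; returns a dict with "frame" (400x640x3 uint8, red, green, blue), "depth" (400x640 float32, m along the optical axis (not along the pixel's ray), 0 where there is no reading), "fovy" (degrees; the focal length in pixels is half the picture's height over the tangent of half this angle, whatever the lens; pixels are square), "cx", "cy" (the principal point, pixels), "cam_to_world" (4x4, takes a point from camera to world coordinates). Camera axes: x right, y down, z forward; pixel columns grow to the right and rows downward; lengths in m; the calibration is good to about 2 mm. The wrist camera is an equidistant fisheye: a pixel r from the principal point sees the ray r / f radians off the axis. A picture is of the moment at which its call begins.
- env.close_job(): hands the job in; it is judged then, once.
Trained networks look in the newest picture that a camera, given by its name, has taken for a name from the list of things; names that differ only in an ending like _2 or _b are one class to them, and where a whole thing is asked for, a point or a joint stands for the part that bears it (a point fixed in the world has none). Each returns a list of dicts, best first, with "score" (0 to 1); they miss things now and then, are a little off and sometimes report something else, mostly with a low value. They report only what shows in the picture. A call takes as long as a camera call. They do not tell look-alikes from the thing itself.
- env.regions_of(camera, target): "pixels" (400x640 bool, what is visible of it) and "point" ([row, column] in pixels, amid what is visible of it).
The state is a dict: "time_s": time; "q": joint angles; "qvel": joint speeds; "joint_efforts": joint torques, N m; "position": TCP position; "tool_rot": TCP orientation; "ft_force": force on the tool from outside, world axes, zero at the start; "wrist_torque": the same for the moment, N m; "grip_width": finger opening in m; "gripper_force": force on a finger pad.
Only numpy, scipy, OpenCV 4.12 (cv2) and the standard library are available. Lean on these libraries where they do the work, as an engineer would, in place of code of your own. Each camera call takes 0.05 s, during which the arm holds its last target. There are 200 camera calls.

## Task

Pack away the finished batch: pour the turned bushings out of the steel cup into the grey parts box, and stand the empty cup upright in the middle of the round rubber mat. Put the box, upright with all its bushings in it, and every set-up piece lying on the bench (V-block, setting block, tool holder: whichever are there) into the open drawer of the tool chest, and push the drawer fully shut. Leave the spanner and the oil bottle where they are; a bushing that misses the box must be picked up and put in.

Things in the scene. Friction and masses are not known exactly. Their poses are not given: they have to be found in the camera images.
- cup: plain straight steel cup standing upright, open at the top: 58 mm outer diameter, 85 mm high, wall 3 mm, bottom 5 mm thick, 150 g, holds the bushings (loose pile up to 45 mm high). The bushings slide out when it is tipped well past level, 110 to 130 degrees from upright. Origin at the centre of its underside, z up its axis
- cup_mouth (a point): centre of the cup's mouth, at the level of its rim, 85 mm above its underside
- box: open-topped grey plastic parts box, empty at the start: outside 100 mm (its x) x 66 mm (its y) x 45 mm high, walls and floor 4 mm, 180 g. Origin at the centre of its underside, z up. Can be gripped across its 66 mm width
- mat: round black rubber mat, fixed on the bench, 110 mm in diameter, 6 mm thick. Origin at the centre of its underside (on the bench top)
- chest_drawer0 (a joint): opening of the tool chest's only drawer in m: 0 fully shut, starts 0.14 to 0.175 open (stop at 0.18); it slides along world x, towards the robot to open, away to shut; about 1 N of friction, stays where it is left, no catch
- drawer_floor (a point): centre of the drawer's inner floor, 22 mm above the bench, moving with it; axes as the world's. Inside: 107 mm either way in x, 149 mm in y; side walls 56 mm high. The front's outer face lies at x = -0.128 of this point. The grey chest (340 mm wide, 100 mm high) roofs the rear, 66 mm above the floor: opened by q, the drawer is uncovered from x = -0.107 to q - 0.113 of this point
- chest_drawer0_handle (a point): middle of the drawer's bar handle, a horizontal steel bar along y, about 120 mm long, 35 mm in front of the drawer's face and 62 mm above the bench; the drawer can be pushed shut by it
- vblock: V-block of dark steel, 50 mm (its x) x 34 mm (its y) x 36 mm high with a V-groove along x in its top, 300 g. Origin at the centre of its underside. Absent in some starts (None)
- setblock: bright steel setting block with six holes through its top, 60 mm (its x) x 40 mm (its y) x 25 mm high, 350 g. Origin at the centre of its underside. Absent in some starts (None)
- holder: lathe tool holder: black block 36 x 36 x 38 mm high with a 12 mm stud 12 mm tall on its top (50 mm high in all) and a 12 mm square steel tool along its x, sticking out 16 mm at +x, with its top 18 mm above the underside, 320 g. Origin at the centre of the block's underside. Absent in some starts (None)
- spanner: bystander: combination spanner lying on the bench, 150 mm long; origin under its middle
- oilcan: bystander: small yellow bottle of oil, 52 mm in diameter, 120 mm high; origin at the centre of its underside
- bush0: turned steel bushing, a plain short cylinder 18 mm in diameter and 18 mm long (28 g); starts inside the cup. Origin at its centre, z along its axis. There are 5 to 8 of them; the absent ones read None
- bush1: turned steel bushing, a plain short cylinder 18 mm in diameter and 18 mm long (28 g); starts inside the cup. Origin at its centre, z along its axis. There are 5 to 8 of them; the absent ones read None
- bush2: turned steel bushing, a plain short cylinder 18 mm in diameter and 18 mm long (28 g); starts inside the cup. Origin at its centre, z along its axis. There are 5 to 8 of them; the absent ones read None
- bush3: turned steel bushing, a plain short cylinder 18 mm in diameter and 18 mm long (28 g); starts inside the cup. Origin at its centre, z along its axis. There are 5 to 8 of them; the absent ones read None
- bush4: turned steel bushing, a plain short cylinder 18 mm in diameter and 18 mm long (28 g); starts inside the cup. Origin at its centre, z along its axis. There are 5 to 8 of them; the absent ones read None
- bush5: turned steel bushing, a plain short cylinder 18 mm in diameter and 18 mm long (28 g); starts inside the cup. Origin at its centre, z along its axis. There are 5 to 8 of them; the absent ones read None
- bush6: turned steel bushing, a plain short cylinder 18 mm in diameter and 18 mm long (28 g); starts inside the cup. Origin at its centre, z along its axis. There are 5 to 8 of them; the absent ones read None
- bush7: turned steel bushing, a plain short cylinder 18 mm in diameter and 18 mm long (28 g); starts inside the cup. Origin at its centre, z along its axis. There are 5 to 8 of them; the absent ones read None
Things that resemble listed ones, but are neither listed nor needed, are in the scene too. There is more than one size of the spanner; the job needs the larger. Leave any purple look-alike of the holder alone.

How it is judged:
By the outcome, as a careful person would: the job done as asked, in the order asked, and still so for the second after the job is handed in, with the robot touching nothing.
Of bush4, bush5, bush6, bush7 only 1 to 4 are there at a start; the rules pass over those that are not, and their reading is None.
Of vblock, setblock, holder only 2 to 3 are there at a start; the rules pass over those that are not, and their reading is None.
At some moment in a run one of vblock, setblock, holder may be knocked a few centimetres aside while the robot is not near it.
It also fails if it takes over 210 s, if anything falls off the work surface, if the arm or the gripper's body presses on something with over 40 N, if the wrist force passes 120 N, or if a joint passes its speed limit or range.

## Working session

There is one attempt and no reset: what is moved stays moved. The work goes in short steps, Python scripts to look and compute and a tool call to move; the robot and the scene stay as the last step left them, time stands still between calls to the robot, and variables do not carry over. Pictures are saved under pics/ and viewed, at most 14 in all, crops included, and the job is handed in when it is done.

Besides the shell and the picture viewer there is one more tool, called after ">>>" by a JSON object that holds its "name" and its "arguments", one argument or row to a line. jog_arm: Moves the arm, as the interface text tells. Its arguments: {"type":"object","properties":{"targets":{"type":"array","items":{"type":"array","items":{"type":"number"}}},"hand":{"type":"number"},"newtons":{"type":"number"}},"required":["targets"]}

```bash
mkdir -p pics; cat > h.py <<'E'
import numpy as np, cv2
from rig import env
def K(im):
    f=200/np.tan(np.radians(im['fovy'])/2); return f,im['cx'],im['cy']
def cloud(im,fish=False):
    f,cx,cy=K(im); v,u=np.mgrid[0:400,0:640].astype(float); d=im['depth'].astype(float)
    x=(u-cx)/f;y=(v-cy)/f
    if fish:
        r=np.hypot(x,y)+1e-9; t=np.tan(np.minimum(r,1.5)); x,y=x/r*t,y/r*t
    P=np.stack([x*d,y*d,d],-1); M=np.array(im['cam_to_world'])
    P=P@M[:3,:3].T+M[:3,3]; P[d<=0]=np.nan
    return P
def save(im,name): cv2.imwrite('pics/'+name,im['frame'][:,:,::-1])
E
cat > a.py <<'E'
from h import *
s=env.observe(); print(s['time_s'],s['position'],s['tool_rot'],s['grip_width'])
for c in ['top','scene']:
    im=env.get_image(c); save(im,c+'0.png'); P=cloud(im); print(c,im['fovy'],np.array(im['cam_to_world']).round(3).tolist())
    np.save(c+'P.npy',P)
    for t in ['cup','box','mat','drawer_floor','chest_drawer0_handle','vblock','setblock','holder','spanner','oilcan','bush0']:
        for r in env.regions_of(c,t)[:3]:
            m=r['pixels']; Q=P[m]; Q=Q[~np.isnan(Q[:,0])]
            if len(Q)<5: continue
            top=Q[Q[:,2]>np.percentile(Q[:,2],95)-.006]
            (a,b),(w,h),an=cv2.minAreaRect((top[:,:2]*1000).astype(np.float32))
            print(t,round(r['score'],2),np.round(r['point']),m.sum(),'z',np.percentile(Q[:,2],[5,95]).round(3),'rect',round(a),round(b),round(w),round(h),round(an))
print(env.observe()['time_s'])
E
python3 a.py
```

```text
0.0 [ 0.24153981 -0.49379279  0.23069862] [[ 8.98335604e-01  4.39309726e-01 -3.27347590e-04]
 [ 4.39309710e-01 -8.98334482e-01  1.46189548e-03]
 [ 3.48157274e-04 -1.45707973e-03 -9.99998878e-01]] 0.08529112856722885
top 42.64749396561777 [[-0.012, -0.997, 0.074, 0.449], [-1.0, 0.011, -0.014, -0.079], [0.013, -0.075, -0.997, 1.367], [0.0, 0.0, 0.0, 1.0]]
cup 0.71 [186. 304.] 288 z [-0.001  0.085] rect 571 -84 53 56 90
cup 0.64 [115. 330.] 400 z [0.021 0.119] rect 771 -143 23 22 89
box 0.66 [186. 306.] 299 z [-0.001  0.085] rect 571 -84 55 55 45
mat 0.68 [199. 439.] 1397 z [-0.001  0.009] rect 529 -437 107 108 73
drawer_floor 0.91 [190. 184.] 8977 z [0.016 0.085] rect 575 235 170 331 0
chest_drawer0_handle 0.82 [186. 181.] 8824 z [0.016 0.085] rect 574 236 333 169 89
vblock 0.68 [184. 306.] 335 z [-0.003  0.085] rect 571 -84 55 55 45
vblock 0.49 [241. 285.] 287 z [-0.002  0.037] rect 428 -29 34 48 77
holder 0.78 [250. 448.] 271 z [0.006 0.046] rect 408 -447 37 31 13
holder 0.51 [234. 384.] 268 z [0.003 0.047] rect 450 -290 28 27 52
holder 0.37 [172. 379.] 1070 z [-0.001  0.045] rect 61
[... 689 characters left out ...]
drawer_floor 0.77 [206. 428.] 3948 z [0.021 0.088] rect 536 238 330 95 90
chest_drawer0_handle 0.65 [204. 425.] 4010 z [0.021 0.088] rect 537 236 331 95 90
vblock 0.75 [193. 333.] 197 z [0.006 0.038] rect 434 -28 34 46 80
setblock 0.52 [196. 294.] 253 z [0.003 0.028] rect 458 -154 39 65 83
holder 0.79 [189. 253.] 202 z [0.01  0.043] rect 453 -283 33 38 66
holder 0.67 [183. 208.] 205 z [0.007 0.043] rect 411 -445 36 34 0
holder 0.26 [207. 427.] 4270 z [0.02  0.089] rect 580 237 332 181 90
spanner 0.52 [170. 274.] 134 z [-0.     0.009] rect 322 -233 29 106 0
spanner 0.5 [182. 232.] 172 z [0.002 0.011] rect 397 -373 148 33 2
oilcan 0.74 [259. 287.] 686 z [0.011 0.12 ] rect 773 -143 27 23 38
1.2
```

```bash
python3 -c "
import cv2
a=cv2.imread('pics/top0.png');cv2.imwrite('pics/top0c.png',cv2.resize(a[60:320,60:500],(800,473),interpolation=cv2.INTER_CUBIC))"
```

```text
(no output)
```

View pics/top0c.png

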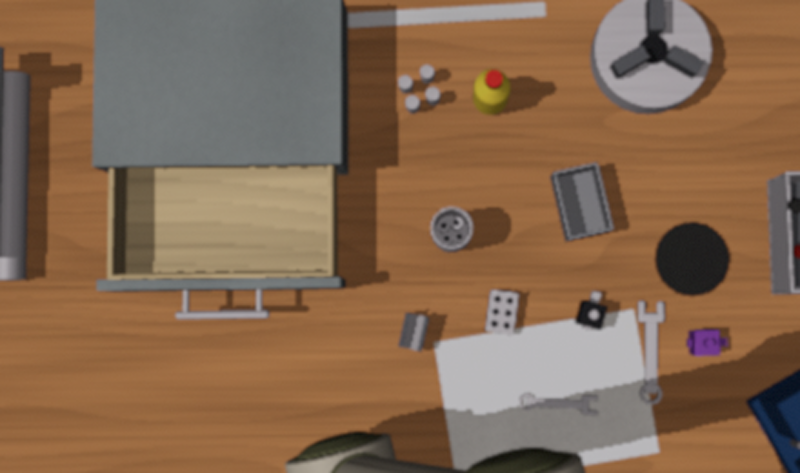

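View pics/scene0.png

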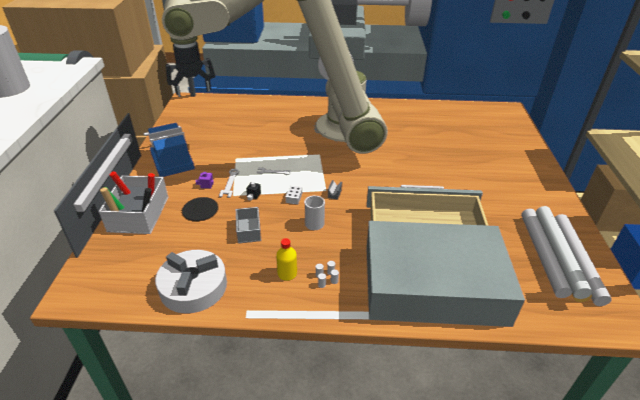

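```bash
cat > b.py <<'E'
from h import *
from scipy.spatial.transform import Rotation as R
def wrist(Rt,q1,th):
    W=(R.from_euler('z',q1,degrees=True)*R.from_euler('y',th,degrees=True)).inv()*R.from_matrix(Rt)*R.from_euler('z',-90,degrees=True)
    a=W.as_euler('ZYZ',degrees=True); return a.round()
def tool(az,s,roll):  # tool z azimuth az, s below horizontal; roll=0: tool x points down-ish
    a,b=np.radians([az,s]); z=np.array([np.cos(a)*np.cos(b),np.sin(a)*np.cos(b),-np.sin(b)])
    y=np.cross(z,[0,0,-1.]);y/=np.linalg.norm(y); x=np.cross(y,z)
    return np.c_[x,y,z]@R.from_euler('z',roll,degrees=True).as_matrix()
if __name__=='__main__':
    for az in (-90,-60,-30,30,60,90):
        for roll in (0,180,120,-120): print(az,roll,[list(map(int,wrist(tool(az,s,roll),0,th))) for s,th in((30,110),(0,95))])
    P=np.load('topP.npy'); 
    # drawer: sample heights along x at several y and along y
    def prof(ax,lo,hi,fix,step=.004):
        o=[]
        for v in np.arange(lo,hi,step):
            m=(abs(P[...,ax]-v)<.003)&(abs(P[...,1-ax]-fix)<.006); o.append(f'{v:.3f}:{np.nanmedian(P[...,2][m])*1000:.0f}' if m.any() else f'{v:.3f}:-')
        print(' '.join(o))
    prof(0,.42,.66,.236,.003); prof(0,.42,.66,.31,.003); prof(1,.05,.42,.53,.003)
    H=P[(P[...,2]>.092)&(P[...,0]>.5)&(P[...,1]>0)&(P[...,1]<.45)]; print('chest',H[:,:2].min(0),H[:,:2].max(0),H[:,2].max())
E
python3 b.py
```

```text
-90 0 [[-62, 80, 17], [-90, 90, 5]]
-90 180 [[-62, 80, -163], [-90, 90, -175]]
-90 120 [[-62, 80, 137], [-90, 90, 125]]
-90 -120 [[-62, 80, -103], [-90, 90, -115]]
-60 0 [[-67, 55, 4], [-93, 60, 6]]
-60 180 [[-67, 55, -176], [-93, 60, -174]]
-60 120 [[-67, 55, 124], [-93, 60, 126]]
-60 -120 [[-67, 55, -116], [-93, 60, -114]]
-30 0 [[-64, 29, -13], [-99, 30, 10]]
-30 180 [[-64, 29, 167], [-99, 30, -170]]
-30 120 [[-64, 29, 107], [-99, 30, 130]]
-30 -120 [[-64, 29, -133], [-99, 30, -110]]
30 0 [[64, 29, -167], [99, 30, 170]]
30 180 [[64, 29, 13], [99, 30, -10]]
30 120 [[64, 29, -47], [99, 30, -70]]
30 -120 [[64, 29, 73], [99, 30, 50]]
60 0 [[67, 55, 176], [93, 60, 174]]
60 180 [[67, 55, -4], [93, 60, -6]]
60 120 [[67, 55, -64], [93, 60, -66]]
60 -120 [[67, 55, 56], [93, 60, 54]]
90 0 [[62, 80, 163], [90, 90, 175]]
90 180 [[62, 80, -17], [90, 90, -5]]
90 120 [[62, 80, -77], [90, 90, -65]]
90 -120 [[62, 80, 43], [90, 90, 55]]
0.420:-2 0.423:-1 0.426:-1 0.429:-2 0.432:-2 0.435:-0 0.438:0 0.441:-1 0.444:-2 0.447:-2 0.450:63 0.453:65 0.456:67 0.459:64 0.462:3 0.465:1 0.468:-2 0.471:-3 0.474
[... 1765 characters left out ...]
9:19 0.212:22 0.215:21 0.218:19 0.221:21 0.224:21 0.227:20 0.230:20 0.233:20 0.236:23 0.239:22 0.242:20 0.245:20 0.248:20 0.251:20 0.254:22 0.257:22 0.260:21 0.263:22 0.266:21 0.269:21 0.272:20 0.275:19 0.278:21 0.281:21 0.284:20 0.287:19 0.290:19 0.293:20 0.296:23 0.299:22 0.302:19 0.305:20 0.308:20 0.311:18 0.314:18 0.317:19 0.320:22 0.323:22 0.326:21 0.329:20 0.332:19 0.335:19 0.338:19 0.341:22 0.344:21 0.347:20 0.350:21 0.353:21 0.356:20 0.359:23 0.362:24 0.365:21 0.368:21 0.371:19 0.374:20 0.377:20 0.380:20 0.383:43 0.386:52 0.389:71 0.392:72 0.395:- 0.398:- 0.401:- 0.404:- 0.407:- 0.410:- 0.413:- 0.416:- 0.419:-2
chest [0.50245962 0.0658293 ] [0.90504779 0.4081126 ] 0.10802149160532837
```

>>> {"name": "jog_arm", "arguments": {
  "targets": [
    [0,0,-6,0,0,0],
    [0,0,-6,0,0,0]
  ],
  "hand": 1
}}

```text
time_s: 1.37
position: [0.2417, -0.4943, 0.2942]
tool_rot: [[0.898, 0.439, 0.001], [0.439, -0.898, -0.002], [-0.0, 0.002, -1.0]]
ft_force: [0.0, 0.5, 2.0]
grip_width: 0.0855
gripper_force: 0.0
```

```bash
cat > mv.py <<'E'
from b import *
def delta(tgts,R0=None,p0=None):
    s=env.observe(); R0=np.array(s['tool_rot']) if R0 is None else R0; p0=np.array(s['position']) if p0 is None else p0
    print('q',np.round(s['q']).astype(int),'t',round(s['time_s'],1))
    for p,Rt in tgts:
        Rt=R0 if Rt is None else Rt
        d=R0.T@(np.array(p)-p0)*100; r=R.from_matrix(R0.T@Rt).as_rotvec(degrees=True)
        print([round(float(x),2) for x in d]+[round(float(x),1) for x in r],'|r|',round(float(np.linalg.norm(r)),0))
        R0=Rt;p0=np.array(p)
E
python3 - <<'E'
from mv import *
T=tool(70,30,180); z=T[:,2]; g=np.array([.572,-.084,.05])+.023*z
delta([([.46,-.30,.25],T),(g-.10*z+[0,0,.05],None),(g-.10*z,None),(g,None)])
E
```

```text
q [-76  20  67   0  93 -12] t 1.4
[28.15, -7.87, 4.39, 23.1, 57.0, -39.7] |r| 73.0
[-0.93, 3.14, 20.7, 0.0, 0.0, 0.0] |r| 0.0
[-4.33, -0.0, 2.5, 0.0, 0.0, 0.0] |r| 0.0
[0.0, 0.0, 10.0, 0.0, 0.0, 0.0] |r| 0.0
```

>>> {"name": "jog_arm", "arguments": {
  "targets": [
    [14,-4,0,6,14,-10],
    [22,-6,2,12,28,-20],
    [28,-8,4.4,17,42,-29],
    [28,-8,4.4,17,42,-29],
    [28,-8,4.4,17,42,-29],
    [28,-8,4.4,17,42,-29],
    [28,-8,4.4,17,42,-29],
    [28,-8,4.4,17,42,-29]
  ]
}}

```text
time_s: 2.03
position: [0.4605, -0.2952, 0.2458]
tool_rot: [[0.415, 0.854, 0.313], [0.575, -0.513, 0.638], [0.705, -0.085, -0.704]]
ft_force: [-0.6, 0.1, -1.4]
grip_width: 0.0848
gripper_force: 0.0
```

```bash
python3 - <<'E'
from mv import *
T=tool(70,30,180); z=T[:,2]; g=np.array([.572,-.084,.05])+.023*z
s=env.observe(); print(s['position'])
delta([(g-.10*z+[0,0,.08],T),(g-.10*z,None),(g,None)])
E
```

```text
[ 0.4605088  -0.2951881   0.24583571]
q [-62  29  73  37 105 -28] t 2.0
[6.77, 0.61, 17.69, 5.8, 14.4, -10.5] |r| 19.0
[-6.93, -0.0, 4.0, 0.0, 0.0, 0.0] |r| 0.0
[0.0, 0.0, 10.0, 0.0, 0.0, 0.0] |r| 0.0
```

>>> {"name": "jog_arm", "arguments": {
  "targets": [
    [6.8,0.6,17.7,5.8,14.4,-10.5],
    [6.8,0.6,17.7,5.8,14.4,-10.5],
    [6.8,0.6,17.7,5.8,14.4,-10.5],
    [6.8,0.6,17.7,5.8,14.4,-10.5],
    [6.8,0.6,17.7,5.8,14.4,-10.5],
    [6.8,0.6,17.7,5.8,14.4,-10.5]
  ]
}}

```text
time_s: 2.53
position: [0.5481, -0.1475, 0.1669]
tool_rot: [[0.178, 0.939, 0.295], [0.473, -0.345, 0.811], [0.863, -0.005, -0.505]]
ft_force: [-0.5, 1.0, -0.3]
grip_width: 0.0854
gripper_force: 0.0
```

```bash
cat > c.py <<'E'
from mv import *
T=tool(70,30,180); z=T[:,2]; g=np.array([.572,-.084,.05])+.023*z
print(env.observe()['position'])
im=env.get_image('wrist'); save(im,'w1.png'); P=cloud(im,True)
for t in ['cup']:
    for r in env.regions_of('wrist',t)[:2]:
        Q=P[r['pixels']]; Q=Q[np.isfinite(Q[:,0])]; print(t,r['score'],r['point'],len(Q))
        if len(Q)<5: continue
        Q=Q[(Q[:,2]>.01)]; print(np.percentile(Q,[2,50,98],axis=0).round(3))
        top=Q[Q[:,2]>.08]; print(cv2.minEnclosingCircle((top[:,:2]*1000).astype(np.float32)))
delta([(g-.10*z,T),(g,None)])
E
python3 c.py
```

```text
[ 0.54809228 -0.14746073  0.16690205]
cup 0.9 [252.6, 312.9] 4373
[[ 0.543 -0.114  0.015]
 [ 0.57  -0.087  0.062]
 [ 0.597 -0.059  0.086]]
((570.7570190429688, -85.67878723144531), 29.39212989807129)
q [-49  37  82  50  97 -39] t 2.6
[-6.67, -0.01, 4.48, 0.3, 0.5, -0.2] |r| 1.0
[0.0, 0.0, 10.0, 0.0, 0.0, 0.0] |r| 0.0
```

>>> {"name": "jog_arm", "arguments": {
  "targets": [
    [-6.7,0,4.5,0.3,0.5,-0.2],
    [-6.7,0,4.5,0.3,0.5,-0.2],
    [-6.7,0,4.5,0.3,0.5,-0.2],
    [-6.7,0,8,0.3,0.5,-0.2],
    [-6.7,0,11,0.3,0.5,-0.2],
    [-6.7,0,13,0.3,0.5,-0.2],
    [-6.7,0,14.2,0.3,0.5,-0.2],
    [-6.7,0,14.2,0.3,0.5,-0.2]
  ]
}}

```text
time_s: 3.3
position: [0.5786, -0.068, 0.0399]
tool_rot: [[0.17, 0.94, 0.296], [0.469, -0.341, 0.814], [0.866, 0.0, -0.499]]
ft_force: [-0.0, 0.1, -0.2]
grip_width: 0.0856
gripper_force: 0.0
```

>>> {"name": "jog_arm", "arguments": {
  "targets": [
    [0,0,0,0,0,0],
    [0,0,0,0,0,0],
    [0,0,0,0,0,0],
    [0,0,0,0,0,0],
    [0,0,0,0,0,0],
    [0,0,0,0,0,0]
  ],
  "hand": 0,
  "newtons": 50
}}

```text
time_s: 3.8
position: [0.5785, -0.0702, 0.0405]
tool_rot: [[0.17, 0.939, 0.299], [0.469, -0.344, 0.813], [0.866, 0.002, -0.499]]
ft_force: [-2.7, -3.1, 6.6]
grip_width: 0.0561
gripper_force: 52.5
```

```bash
cat > pour.py <<'E'
from mv import *
a=np.array([.866,0.002,-.499]); a/=np.linalg.norm(a)
def pose(daz,tilt,zup,side):
    """cup axis tilted towards azimuth daz; tool z with given up comp; side=+1/-1: sign of tool comp along k=azimuth daz+90"""
    d=np.array([np.cos(np.radians(daz)),np.sin(np.radians(daz)),0]);up=np.array([0,0,1.]);k=np.cross(up,d)
    t=np.radians(tilt); c=d*np.sin(t)+up*np.cos(t)
    zd=(a[2]-zup*np.cos(t))/np.sin(t); zk=side*np.sqrt(1-zd**2-zup**2); z=zd*d+zk*k+zup*up
    A,_=R.align_vectors(np.array([z,c]),np.array([[0,0,1.],a])); return A.as_matrix()
if __name__=='__main__':
  for daz,side in((192,-1),(180,-1),(165,-1),(12,1),(-10,1)):
    for tilt,zup in((60,-.3),(90,-.1),(90,0),(118,0),(118,.1),(125,.1)):
        T=pose(daz,tilt,zup,side); print(daz,tilt,zup,'az',round(np.degrees(np.arctan2(T[1,2],T[0,2]))),[wrist(T,q1,115).tolist() for q1 in(-50,-40)])
E
python3 pour.py
```

```text
192 60 -0.3 az 77 [[56.0, 113.0, -103.0], [62.0, 105.0, -98.0]]
192 90 -0.1 az 72 [[70.0, 116.0, -125.0], [75.0, 107.0, -122.0]]
192 90 0 az 72 [[75.0, 119.0, -119.0], [80.0, 110.0, -117.0]]
192 118 0 az 68 [[78.0, 115.0, -151.0], [82.0, 106.0, -149.0]]
192 118 0.1 az 71 [[82.0, 120.0, -145.0], [86.0, 111.0, -144.0]]
192 125 0.1 az 69 [[83.0, 119.0, -153.0], [87.0, 110.0, -152.0]]
180 60 -0.3 az 65 [[63.0, 104.0, -97.0], [68.0, 96.0, -93.0]]
180 90 -0.1 az 60 [[76.0, 105.0, -121.0], [81.0, 96.0, -119.0]]
180 90 0 az 60 [[81.0, 108.0, -117.0], [86.0, 99.0, -115.0]]
180 118 0 az 56 [[83.0, 104.0, -149.0], [88.0, 95.0, -148.0]]
180 118 0.1 az 59 [[87.0, 110.0, -144.0], [91.0, 101.0, -144.0]]
180 125 0.1 az 57 [[88.0, 108.0, -152.0], [92.0, 99.0, -152.0]]
165 60 -0.3 az 50 [[70.0, 91.0, -92.0], [74.0, 83.0, -89.0]]
165 90 -0.1 az 45 [[83.0, 92.0, -119.0], [87.0, 83.0, -118.0]]
165 90 0 az 45 [[88.0, 95.0, -115.0], [92.0, 86.0, -115.0]]
165 118 0 az 41 [[90.0, 91.0, -148.0], [94.0, 81.0, -148.0]]
165 118 0.1 az 44 [[94.0, 96.0, -144.0], [98.0, 87.0, -145.0]]
165 125 0.1 az 42 [[94.0, 94.0, -152.0], [99.0, 85.0, -153.0]]
12 60 -0.3 az 127 [[4.0, 137.0, -21.0], [18.0, 136.0, -8.0]]
12 90 -0.1 az 132 [[-4.0, 149.0, -1.0], [15.0, 148.0, 17.0]]
12 90 0 az 132 [[-5.0, 155.0, -4.0], [19.0, 154.0, 17.0]]
12 118 0 az 136 [[-15.0, 154.0, 19.0], [8.0, 155.0, 40.0]]
12 118 0.1 az 133 [[-9.0, 161.0, 21.0], [20.0, 160.0, 47.0]]
12 125 0.1 az 135 [[-14.0, 160.0, 24.0], [15.0, 160.0, 51.0]]
-10 60 -0.3 az 105 [[32.0, 131.0, 5.0], [42.0, 126.0, 15.0]]
-10 90 -0.1 az 110 [[35.0, 144.0, 35.0], [47.0, 138.0, 45.0]]
-10 90 0 az 110 [[41.0, 148.0, 36.0], [54.0, 142.0, 47.0]]
-10 118 0 az 114 [[33.0, 151.0, 63.0], [49.0, 145.0, 75.0]]
-10 118 0.1 az 111 [[47.0, 153.0, 70.0], [60.0, 146.0, 81.0]]
-10 125 0.1 az 113 [[43.0, 155.0, 76.0], [58.0, 148.0, 88.0]]
```

>>> {"name": "jog_arm", "arguments": {
  "targets": [
    [3,0,-1.7,0,0,0],
    [6,0,-3.5,0,0,0],
    [9,0,-5.2,0,0,0],
    [12.1,0,-7,0,0,0],
    [12.1,0,-7,0,0,0]
  ]
}}

```text
time_s: 4.22
position: [0.5794, -0.0706, 0.1851]
tool_rot: [[0.164, 0.939, 0.302], [0.475, -0.344, 0.81], [0.865, 0.011, -0.502]]
ft_force: [1.7, 2.5, -2.0]
grip_width: 0.056
gripper_force: 54.1
```

```bash
python3 - <<'E'
from pour import *
C=np.array([.6135,-.2725]); daz=187; d=np.array([np.cos(np.radians(daz)),np.sin(np.radians(daz))])
L=[]
for tilt,zup,h in((55,-.35,.17),(85,-.2,.15),(105,-.1,.112),(122,-.1,.112)):
    T=pose(daz,tilt,zup,-1); g=np.r_[C-.038*d,h]; L.append((g+.0193*T[:,2],T)); print(wrist(T,-45,115),T[2])
delta(L)
E
```

```text
[ 58. 105. -95.] [ 0.45842328  0.81691376 -0.35      ]
[  69.  105. -121.] [-0.01691553  0.97964987 -0.2       ]
[  76.  104. -139.] [-0.35847678  0.92816723 -0.1       ]
[  80.   98. -159.] [-0.67091619  0.73475946 -0.1       ]
q [-41  34  84  54  91 -35] t 4.2
[-9.18, 13.37, -11.16, -1.5, 10.9, -61.8] |r| 63.0
[-0.96, -1.27, 0.66, -10.3, -4.1, -28.3] |r| 30.0
[-0.06, -3.53, 0.75, -5.0, -4.6, -19.6] |r| 21.0
[-0.24, -0.1, -0.02, 4.1, -6.6, -20.5] |r| 22.0
```

>>> {"name": "jog_arm", "arguments": {
  "targets": [
    [-2.3,3.3,-2.8,0,1,-7],
    [-4.6,6.7,-5.6,0,2,-14],
    [-6.9,10,-8.4,0,4,-21],
    [-9.2,13.4,-11.2,0,5,-28],
    [-9.2,13.4,-11.2,0,6,-35],
    [-9.2,13.4,-11.2,0,7,-42],
    [-9.2,13.4,-11.2,0,8,-49],
    [-9.2,13.4,-11.2,0,9,-54]
  ]
}}

```text
time_s: 4.88
position: [0.6546, -0.2508, 0.1537]
tool_rot: [[-0.7, 0.668, 0.253], [0.438, 0.122, 0.891], [0.564, 0.734, -0.378]]
ft_force: [-0.1, 0.2, -3.9]
grip_width: 0.0558
gripper_force: 56.9
```

```bash
cat > p2.py <<'E'
from pour import *
C=np.array([.6135,-.2725]); daz=187; d=np.array([np.cos(np.radians(daz)),np.sin(np.radians(daz))])
L=[]
for tilt,zup,h in((75,-.2,.15),(90,-.1,.115),(105,-.07,.112),(118,-.05,.112),(123,0,.112)):
    T=pose(daz,tilt,zup,-1); g=np.r_[C-.038*d,h]; L.append((g+.0193*T[:,2],T)); print(wrist(T,-51,117))
s=env.observe(); print(s['position'],s['grip_width'],np.array(s['tool_rot'])@a)
delta(L)
im=env.get_image('scene'); cv2.imwrite('pics/s2.png',cv2.resize(im['frame'][100:300,130:400,::-1],(800,592)))
E
python3 p2.py
```

```text
[  65.  110. -114.]
[  71.  112. -126.]
[  74.  111. -141.]
[  77.  108. -155.]
[  80.  109. -158.]
[ 0.6545738  -0.25077008  0.1537215 ] 0.05581253543198465 [-0.7312819  -0.06532241  0.67894017]
q [-48  55  50  58 112 -80] t 4.9
[-0.65, -0.32, 0.42, -11.9, -0.4, -25.2] |r| 28.0
[-0.66, -3.17, 0.69, -5.9, -1.5, -13.8] |r| 15.0
[-0.06, -0.24, 0.03, -1.2, -2.7, -16.3] |r| 17.0
[-0.14, -0.01, -0.0, 0.8, -4.0, -14.7] |r| 15.0
[-0.06, 0.08, -0.0, -2.2, -1.9, -4.1] |r| 5.0
```

View pics/s2.png

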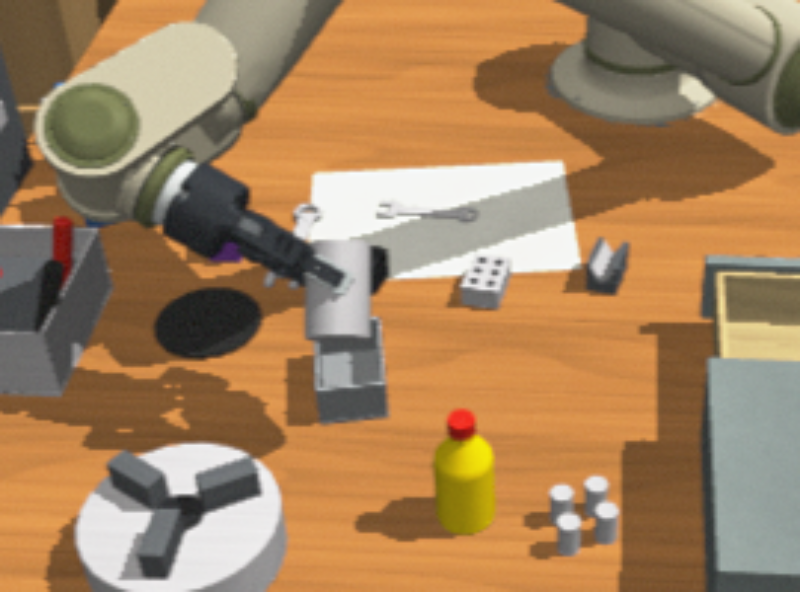

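```bash
python3 - <<'E'
from h import *
for c in('top','scene'):
    im=env.get_image(c);P=cloud(im).reshape(-1,3); 
    m=(P[:,1]<-.3)&(P[:,1]>-.75)&(P[:,0]>.3)&(P[:,0]<.75)&(P[:,2]>.02)
    Q=P[m]; print(c)
    for y in np.arange(-.74,-.3,.03):
        for x in (.42,.47,.52,.57,.62):
            k=(abs(Q[:,1]-y)<.015)&(abs(Q[:,0]-x)<.025)
            print(f'{Q[k,2].min():.2f}-{Q[k,2].max():.2f}' if k.any() else '    -    ',end=' ')
        print(round(y,2))
E
```

```text
top
0.05-0.17 0.13-0.17 0.16-0.17 0.16-0.17 0.05-0.17 -0.74
0.02-0.18 0.02-0.17 0.02-0.17 0.02-0.17 0.02-0.17 -0.71
    -     0.02-0.08 0.03-0.13 0.03-0.13 0.02-0.13 -0.68
    -     0.03-0.08 0.04-0.10 0.04-0.11 0.03-0.13 -0.65
    -     0.04-0.08 0.04-0.05 0.04-0.05 0.03-0.08 -0.62
    -     0.04-0.08 0.04-0.05 0.04-0.05 0.05-0.08 -0.59
    -     0.02-0.08 0.02-0.13     -         -     -0.56
    -         -     0.22-0.24 0.22-0.27     -     -0.53
    -         -     0.23-0.26 0.24-0.33 0.29-0.32 -0.5
0.02-0.04 0.24-0.26 0.23-0.26 0.25-0.34 0.29-0.32 -0.47
0.03-0.05 0.25-0.31 0.27-0.34 0.31-0.34 0.24-0.32 -0.44
    -     0.31-0.35 0.31-0.35 0.30-0.34 0.22-0.31 -0.41
0.34-0.38 0.34-0.38 0.32-0.36 0.21-0.33 0.23-0.30 -0.38
0.37-0.41 0.37-0.41 0.28-0.38 0.14-0.33 0.14-0.25 -0.35
0.41-0.45 0.37-0.43 0.31-0.38 0.02-0.15 0.03-0.22 -0.32
scene
0.17-0.17 0.17-0.17 0.17-0.17 0.17-0.17 0.17-0.17 -0.74
0.03-0.17 0.03-0.17 0.03-0.17 0.02-0.17 0.02-0.17 -0.71
    -     0.04-0.08 0.03-0.13 0.04-0.12 0.02-0.13 -0.68
    -     0.04-0.08 0.04-0.12 0.04-0.11 0.02-0.13 -0.65
    -     0.04-0.08 0.04-0.05 0.04-0.05 0.03-0.08 -0.62
    -     0.04-0.08 0.04-0.10 0.04-0.05 0.02-0.08 -0.59
    -     0.02-0.08 0.02-0.13 0.02-0.13 0.02-0.13 -0.56
    -         -         -     0.12-0.21 0.11-0.21 -0.53
    -         -         -     0.32-0.33 0.18-0.33 -0.5
    -         -         -     0.18-0.34 0.18-0.32 -0.47
0.02-0.03     -     0.22-0.35 0.31-0.34 0.20-0.32 -0.44
    -     0.33-0.35 0.20-0.35 0.22-0.35 0.19-0.31 -0.41
    -     0.22-0.38 0.21-0.37 0.23-0.33 0.17-0.30 -0.38
0.39-0.41 0.37-0.41 0.25-0.38 0.20-0.33 0.16-0.24 -0.35
0.41-0.45 0.30-0.43 0.28-0.38 0.02-0.02 0.04-0.22 -0.32
```

```bash
python3 - <<'E'
from pour import *
C=np.array([.6135,-.2725])
for tilt in(112,118):
  for daz in(150,165,180,192,205):
    for zup in(-.5,-.4,-.3,-.2,-.1):
        d=np.array([np.cos(np.radians(daz)),np.sin(np.radians(daz))])
        T=pose(daz,tilt,zup,-1)
        if np.isnan(T).any(): continue
        w=np.r_[C-.038*d,.112]-.385*T[:,2]; q1=np.degrees(np.arctan2(w[1],w[0]))
        W=wrist(T,q1,115)
        low=.054*-zup*-1*-1 -(.0425*abs(T[2,1])+.038*abs(T[2,0]))
        print(tilt,daz,zup,'w',w.round(2),'q1',round(q1),W,'az',round(np.degrees(np.arctan2(T[1,2],T[0,2]))),'low',round(low,3))
E
```

```text
112 150 -0.5 w [ 0.31 -0.3   0.3 ] q1 -44 [  72.   40. -150.] az 1 low -0.021
112 150 -0.4 w [ 0.3  -0.35  0.27] q1 -50 [  78.   54. -151.] az 10 low -0.03
112 150 -0.3 w [ 0.29 -0.39  0.23] q1 -53 [  82.   65. -149.] az 16 low -0.038
112 150 -0.2 w [ 0.29 -0.43  0.19] q1 -55 [  85.   73. -147.] az 21 low -0.045
112 150 -0.1 w [ 0.3  -0.45  0.15] q1 -57 [  89.   79. -144.] az 24 low -0.05
112 165 -0.5 w [ 0.33 -0.38  0.3 ] q1 -49 [  69.   57. -158.] az 16 low -0.021
112 165 -0.4 w [ 0.33 -0.43  0.27] q1 -53 [  73.   70. -156.] az 25 low -0.03
112 165 -0.3 w [ 0.34 -0.47  0.23] q1 -55 [  76.   79. -152.] az 31 low -0.038
112 165 -0.2 w [ 0.34 -0.5   0.19] q1 -56 [  79.   86. -149.] az 36 low -0.045
112 165 -0.1 w [ 0.35 -0.53  0.15] q1 -56 [  82.   92. -145.] az 39 low -0.05
112 180 -0.5 w [ 0.37 -0.45  0.3 ] q1 -51 [  65.   71. -165.] az 31 low -0.021
112 180 -0.4 w [ 0.38 -0.5   0.27] q1 -53 [  67.   83. -161.] az 40 low -0.03
112 180 -0.3 w [ 0.4  -0.54  0.23] q1 -54 [  70.   91. -156.] az 46 low -0.038
112 180 -0.2 w [ 0.41 -0.56  0.19] q1 -54 [  73.   98. -152.] az 51 low -0.045

[... 2131 characters left out ...]
 -0.4 w [ 0.4  -0.51  0.27] q1 -52 [  66.   85. -173.] az 44 low -0.029
118 192 -0.3 w [ 0.43 -0.56  0.23] q1 -52 [  68.   96. -167.] az 53 low -0.038
118 192 -0.2 w [ 0.45 -0.59  0.19] q1 -52 [  70.  103. -162.] az 59 low -0.045
118 192 -0.1 w [ 0.48 -0.61  0.15] q1 -52 [  73.  110. -156.] az 64 low -0.051
118 205 -0.5 w [ 0.4  -0.48  0.3 ] q1 -50 [ 62.  79. 174.] az 41 low -0.015
118 205 -0.4 w [ 0.46 -0.55  0.27] q1 -50 [  61.   95. -177.] az 57 low -0.029
118 205 -0.3 w [ 0.5  -0.59  0.23] q1 -50 [  63.  104. -171.] az 66 low -0.038
118 205 -0.2 w [ 0.53 -0.61  0.19] q1 -49 [  65.  112. -165.] az 72 low -0.045
118 205 -0.1 w [ 0.56 -0.63  0.15] q1 -48 [  68.  118. -160.] az 77 low -0.051
```

```bash
cat > p3.py <<'E'
from pour import *
C=np.array([.6135,-.2725]); daz=171; d=np.array([np.cos(np.radians(daz)),np.sin(np.radians(daz))])
L=[]
for tilt,zup,h in((60,-.4,.15),(82,-.35,.15),(95,-.3,.107),(106,-.27,.107),(117,-.24,.107)):
    T=pose(daz,tilt,zup,-1); g=np.r_[C-.038*d,h]; L.append((g+.0193*T[:,2],T))
s=env.observe(); print(s['position'],s['grip_width'],np.array(s['tool_rot'])@a)
import sys
delta(L[int(sys.argv[1]):])
E
python3 p3.py 0
```

```text
[ 0.65480251 -0.24989756  0.15423531] 0.055883877841451664 [-0.72670555 -0.06396873  0.68396421]
q [-48  55  50  58 112 -80] t 5.0
[-1.64, -0.67, -0.61, -5.9, -12.9, -9.9] |r| 17.0
[-0.16, 0.17, -0.01, -4.1, -5.8, -22.1] |r| 23.0
[0.04, -3.93, 1.5, -2.3, -4.7, -12.7] |r| 14.0
[-0.16, 0.01, -0.01, 0.1, -4.9, -11.5] |r| 12.0
[-0.21, -0.05, -0.01, 2.2, -6.0, -11.9] |r| 14.0
```

>>> {"name": "jog_arm", "arguments": {
  "targets": [
    [-0.8,-0.3,-0.3,-3,-6.5,-5],
    [-1.6,-0.7,-0.6,-6,-13,-10],
    [-1.6,-0.7,-0.6,-6,-13,-10]
  ]
}}

```text
time_s: 5.28
position: [0.6592, -0.2634, 0.1422]
tool_rot: [[-0.714, 0.509, 0.481], [0.613, 0.123, 0.781], [0.338, 0.852, -0.4]]
ft_force: [0.1, -0.1, -3.1]
grip_width: 0.0559
gripper_force: 56.9
```

>>> {"name": "jog_arm", "arguments": {
  "targets": [
    [0,0,0,-1.3,-2,-7],
    [-0.1,0.1,0,-2.7,-4,-14],
    [-0.2,0.2,0,-4,-5.8,-22],
    [-0.2,0.2,0,-4,-5.8,-22]
  ]
}}

```text
time_s: 5.62
position: [0.6619, -0.2634, 0.1442]
tool_rot: [[-0.796, 0.174, 0.58], [0.603, 0.307, 0.736], [-0.05, 0.936, -0.35]]
ft_force: [-0.5, 0.5, -3.5]
grip_width: 0.0557
gripper_force: 57.0
```

```bash
python3 p3.py 2; python3 -c "
from h import *
im=env.get_image('scene'); cv2.imwrite('pics/s3.png',cv2.resize(im['frame'][100:300,130:400,::-1],(800,592)))"
```

```text
[ 0.66191631 -0.26343746  0.1441554 ] 0.05570947586732563 [-0.97876767  0.15573428  0.13326921]
q [ -51   49   67   66   92 -122] t 5.6
[0.0, -4.03, 1.49, -2.3, -4.6, -12.3] |r| 13.0
[-0.16, 0.01, -0.01, 0.1, -4.9, -11.5] |r| 12.0
[-0.21, -0.05, -0.01, 2.2, -6.0, -11.9] |r| 14.0
```

View pics/s3.png

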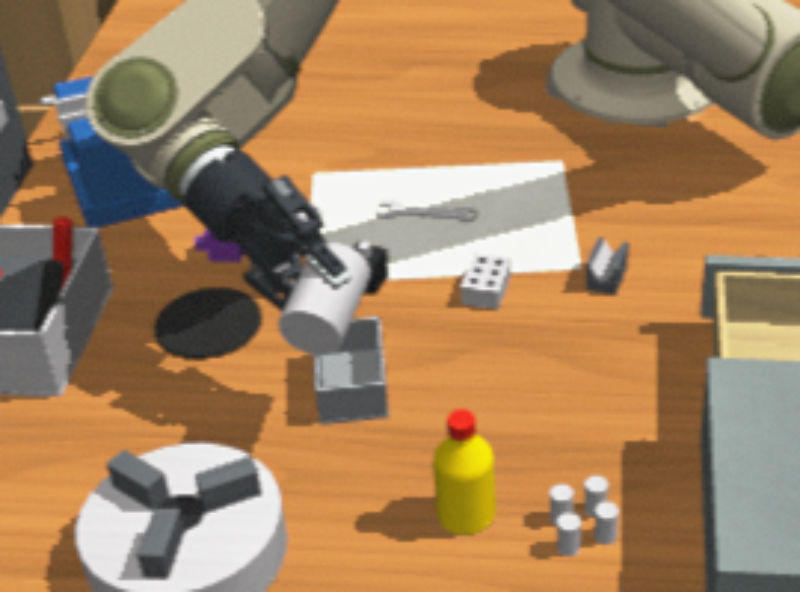

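>>> {"name": "jog_arm", "arguments": {
  "targets": [
    [0,-1.5,0.5,-0.8,-1.6,-4],
    [0,-3,1,-1.5,-3.2,-8],
    [0,-4,1.5,-2.3,-4.6,-12.3],
    [0,-4,1.5,-2.3,-4.6,-12.3]
  ]
}}

```text
time_s: 6.0
position: [0.6632, -0.2639, 0.0987]
tool_rot: [[-0.765, -0.013, 0.644], [0.586, 0.401, 0.704], [-0.267, 0.916, -0.3]]
ft_force: [0.0, 0.5, -4.0]
grip_width: 0.0559
gripper_force: 56.9
```

>>> {"name": "jog_arm", "arguments": {
  "targets": [
    [0,0,0,0,-1.6,-4],
    [-0.1,0,0,0,-3.3,-8],
    [-0.16,0,0,0.1,-4.9,-11.5],
    [-0.16,0,0,0.1,-4.9,-11.5]
  ]
}}

```text
time_s: 6.33
position: [0.6652, -0.2654, 0.1026]
tool_rot: [[-0.689, -0.161, 0.707], [0.55, 0.519, 0.654], [-0.472, 0.839, -0.269]]
ft_force: [-0.6, -0.1, -2.6]
grip_width: 0.056
gripper_force: 57.0
```

>>> {"name": "jog_arm", "arguments": {
  "targets": [
    [-0.1,0,0,0.7,-2,-4],
    [-0.15,0,0,1.4,-4,-8],
    [-0.2,0,0,2.2,-6,-12],
    [-0.2,0,0,2.2,-6,-12],
    [-0.2,0,0,2.2,-6,-12],
    [-0.2,0,0,2.2,-6,-12],
    [-0.2,0,0,2.2,-6,-12],
    [-0.2,0,0,2.2,-6,-12]
  ]
}}

```text
time_s: 7.0
position: [0.6857, -0.2795, 0.1208]
tool_rot: [[-0.593, -0.246, 0.767], [0.496, 0.638, 0.589], [-0.634, 0.73, -0.256]]
ft_force: [-0.3, -0.1, -3.0]
grip_width: 0.0557
gripper_force: 57.0
```

```bash
python3 - <<'E'
from pour import *
s=env.observe();print(np.round(s['q']),np.array(s['tool_rot'])@a)
im=env.get_image('scene'); A=im['frame'][150:300,180:320]
it=env.get_image('top'); B=it['frame'][130:280,320:460]
cv2.imwrite('pics/s4.png',cv2.resize(np.hstack([A,B])[:,:,::-1],(800,428)))
E
```

```text
[ -52.   50.   75.   78.   81. -165.] [-0.89709492  0.13732303 -0.41995605]
```

View pics/s4.png

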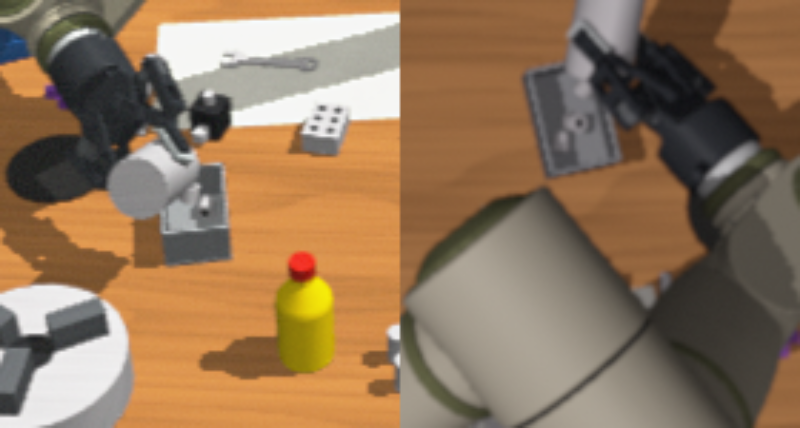

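```bash
python3 - <<'E'
from pour import *
s=env.observe();print(s['q'][5],s['time_s'])
C=np.array([.6135,-.2725])
L=[]
for daz,tilt,zup,h in((171,112,-.22,.108),(167,117,-.14,.108),(165,122,-.08,.11)):
    d=np.array([np.cos(np.radians(daz)),np.sin(np.radians(daz))])
    T=pose(daz,tilt,zup,-1); g=np.r_[C-.036*d,h]; L.append((g+.0193*T[:,2],T)); print(wrist(T,-53,120))
print(wrist(np.array(s['tool_rot']),-52,125))
delta(L)
E
```

```text
-165.16996238487107 7.1
[  77.   87. -155.]
[  83.   86. -158.]
[  87.   86. -161.]
[  78.   81. -165.]
q [ -52   50   75   78   81 -165] t 7.1
[3.11, 0.18, -0.47, -3.7, 1.3, 5.1] |r| 6.0
[-0.29, -0.07, -0.2, -1.6, -5.6, -2.0] |r| 6.0
[-0.3, 0.14, -0.13, -1.3, -3.9, -3.4] |r| 5.0
```

>>> {"name": "jog_arm", "arguments": {
  "targets": [
    [1,0,0,-2,0.6,2.5],
    [2,0.1,-0.3,-3.7,1.3,5.1],
    [3,0.2,-0.5,-3.7,1.3,5.1],
    [3.1,0.2,-0.5,-3.7,1.3,5.1]
  ]
}}

```text
time_s: 7.43
position: [0.6624, -0.2655, 0.1032]
tool_rot: [[-0.632, -0.24, 0.737], [0.536, 0.551, 0.639], [-0.56, 0.799, -0.22]]
ft_force: [0.0, 0.0, -2.2]
grip_width: 0.0559
gripper_force: 57.0
```

>>> {"name": "jog_arm", "arguments": {
  "targets": [
    [-0.1,0,0,-0.8,-2.8,-1],
    [-0.3,-0.1,-0.2,-1.6,-5.6,-2],
    [-0.3,-0.1,-0.2,-1.6,-5.6,-2],
    [-0.3,-0.1,-0.2,-1.6,-5.6,-2],
    [-0.3,-0.1,-0.2,-1.6,-5.6,-2],
    [-0.3,-0.1,-0.2,-1.6,-5.6,-2]
  ]
}}

```text
time_s: 7.93
position: [0.6767, -0.2792, 0.1178]
tool_rot: [[-0.565, -0.271, 0.779], [0.577, 0.544, 0.609], [-0.589, 0.794, -0.151]]
ft_force: [0.6, -0.1, -1.2]
grip_width: 0.0561
gripper_force: 57.1
```

```bash
cat > v.py <<'E'
from pour import *
import sys
s=env.observe();print(s['q'][5],np.array(s['tool_rot'])@a,s['ft_force'])
im=env.get_image('scene'); A=im['frame'][150:300,180:320]
it=env.get_image('top'); B=it['frame'][130:280,320:460]
cv2.imwrite('pics/'+sys.argv[1],cv2.resize(np.hstack([A,B])[:,:,::-1],(800,428)))
E
python3 v.py s5.png
```

```text
-165.19689379392264 [-0.87935162  0.19726583 -0.43339004] [ 0.59791657 -0.14280589 -1.16958914]
```

View pics/s5.png

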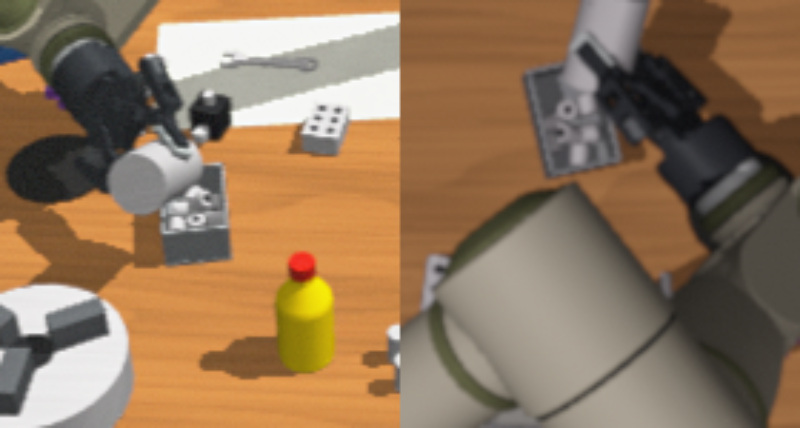

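```bash
cat > m1.py <<'E'
from pour import *
import sys
P=np.load('topP.npy').reshape(-1,3)
B=P[(P[:,1]<-.5)&(P[:,1]>-.7)&(P[:,0]>.15)&(P[:,0]<.42)&(P[:,2]>.03)]; 
if len(B): print('blue',B.min(0).round(2),B.max(0).round(2))
M=np.array([.5295,-.437])
U=tool(12,30,180); U=U@R.align_vectors([U.T@[0,0,1.]],[a])[0].as_matrix()
off=.0193*U[:,2]
T=pose(171,75,-.4,-1)
L=[([.64,-.27,.24],T),(np.r_[M,.20]+off,U),(np.r_[M,.0595]+off,U)]
print([wrist(x[1],q1,115) for x,q1 in zip(L,(-55,-66,-66))], U@a)
delta(L[int(sys.argv[1]):])
E
python3 m1.py 0
```

```text
blue [ 0.18 -0.7   0.03] [ 0.41 -0.5   0.54]
[array([  60.,   96., -117.]), array([ 66.,  68., -17.]), array([ 66.,  68., -17.])] [-9.80361515e-17 -1.87053072e-17  1.00000000e+00]
q [ -53   53   76   83   85 -165] t 8.0
[-4.59, 11.2, -4.14, 9.9, 19.7, 35.6] |r| 42.0
[-2.72, -11.9, -15.23, -27.1, -34.8, 101.2] |r| 110.0
[-12.17, -0.03, 7.01, 0.0, 0.0, 0.0] |r| 0.0
```

>>> {"name": "jog_arm", "arguments": {
  "targets": [
    [-1.5,3.7,-1.4,1.5,3,6],
    [-3,7.4,-2.8,3,6,11],
    [-4.6,11.2,-4.1,4.5,9,17],
    [-4.6,11.2,-4.1,6,12,23],
    [-4.6,11.2,-4.1,8,16,29],
    [-4.6,11.2,-4.1,10,20,36],
    [-4.6,11.2,-4.1,10,20,36]
  ]
}}

```text
time_s: 8.62
position: [0.6406, -0.2702, 0.2411]
tool_rot: [[-0.796, 0.3, 0.526], [0.6, 0.281, 0.749], [0.077, 0.912, -0.404]]
ft_force: [0.2, 0.1, -1.8]
grip_width: 0.0561
gripper_force: 57.1
```

```bash
python3 m1.py 1; python3 v.py s6.png; python3 - <<'E'
from h import *
it=env.get_image('top')
P=cloud(it).reshape(-1,3); B=P[(P[:,1]<-.48)&(P[:,1]>-.8)&(P[:,0]>.2)&(P[:,0]<.42)&(P[:,2]>.03)&(P[:,2]<.22)]; print(np.percentile(B,[1,50,99],axis=0).round(2))
E
```

```text
blue [ 0.18 -0.7   0.03] [ 0.41 -0.5   0.54]
[array([  60.,   96., -117.]), array([ 66.,  68., -17.]), array([ 66.,  68., -17.])] [-9.80361515e-17 -1.87053072e-17  1.00000000e+00]
q [ -52   42   62   62  100 -105] t 8.6
[-2.66, -12.06, -15.16, -27.8, -34.7, 100.7] |r| 110.0
[-12.17, -0.03, 7.01, 0.0, 0.0, 0.0] |r| 0.0
-105.08765901857592 [-0.95147793  0.14697029  0.27035066] [ 0.17741195  0.05505736 -1.78671344]
[[ 0.2  -0.73  0.03]
 [ 0.31 -0.63  0.11]
 [ 0.42 -0.52  0.17]]
```

View pics/s6.png

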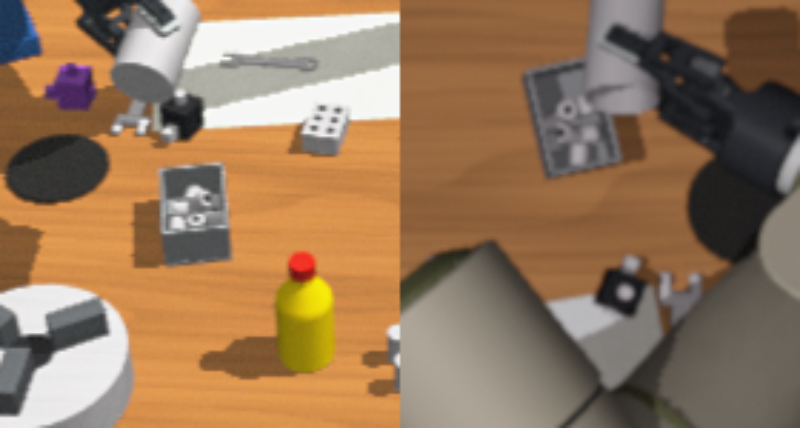

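```bash
sed -i 's/tool(12,30/tool(4,30/' m1.py; python3 m1.py 1
```

```text
blue [ 0.18 -0.7   0.03] [ 0.41 -0.5   0.54]
[array([  60.,   96., -117.]), array([ 68.,  61., -14.]), array([ 68.,  61., -14.])] [-4.51766836e-18 -7.70446285e-18  1.00000000e+00]
q [ -52   42   62   63   99 -106] t 8.8
[-2.83, -11.95, -15.42, -33.8, -40.6, 102.9] |r| 116.0
[-12.17, -0.03, 7.01, 0.0, 0.0, 0.0] |r| 0.0
```

>>> {"name": "jog_arm", "arguments": {
  "targets": [
    [-0.2,-1,-1.2,-2,-2.5,6.3],
    [-0.4,-2,-2.4,-4,-5,12.6],
    [-0.6,-3,-3.6,-6.2,-7.5,19],
    [-0.8,-4,-4.8,-8.3,-10,25.2],
    [-1,-5,-6,-10.4,-12.5,31.5],
    [-1.2,-6,-7.2,-12.5,-15,38],
    [-1.4,-7,-8.4,-14.5,-17.4,44],
    [-1.6,-8,-9.6,-16.4,-19.8,50]
  ]
}}

```text
time_s: 9.43
position: [0.5778, -0.3745, 0.2035]
tool_rot: [[-0.141, 0.53, 0.836], [0.708, -0.537, 0.46], [0.692, 0.657, -0.299]]
ft_force: [0.4, -0.2, -0.7]
grip_width: 0.056
gripper_force: 57.1
```

```bash
python3 m1.py 1
```

```text
blue [ 0.18 -0.7   0.03] [ 0.41 -0.5   0.54]
[array([  60.,   96., -117.]), array([ 68.,  61., -14.]), array([ 68.,  61., -14.])] [-4.51766836e-18 -7.70446285e-18  1.00000000e+00]
q [-65  40  79  73  85 -72] t 9.4
[-4.8, 0.76, -5.07, -17.2, -20.6, 52.6] |r| 59.0
[-12.17, -0.03, 7.01, 0.0, 0.0, 0.0] |r| 0.0
```

>>> {"name": "jog_arm", "arguments": {
  "targets": [
    [-0.8,0.1,-0.8,-2,-2.5,6.3],
    [-1.6,0.3,-1.7,-4,-5,12.6],
    [-2.4,0.4,-2.5,-6.2,-7.5,19],
    [-3.2,0.5,-3.4,-8.3,-10,25.2],
    [-4,0.6,-4.2,-10.4,-12.5,31.5],
    [-4.8,0.8,-5.1,-12.5,-15,38],
    [-4.8,0.8,-5.1,-14.5,-17.4,44],
    [-4.8,0.8,-5.1,-16.4,-19.8,50]
  ]
}}

```text
time_s: 10.1
position: [0.5464, -0.4362, 0.191]
tool_rot: [[0.481, 0.102, 0.871], [0.081, -0.994, 0.072], [0.873, 0.036, -0.486]]
ft_force: [-0.5, 0.3, -2.6]
grip_width: 0.0556
gripper_force: 57.2
```

```bash
python3 m1.py 1
```

```text
blue [ 0.18 -0.7   0.03] [ 0.41 -0.5   0.54]
[array([  60.,   96., -117.]), array([ 68.,  61., -14.]), array([ 68.,  61., -14.])] [-4.51766836e-18 -7.70446285e-18  1.00000000e+00]
q [-67  33  87  71  61 -23] t 10.1
[-0.06, -0.04, 0.02, -0.7, -0.9, 2.6] |r| 3.0
[-12.17, -0.03, 7.01, 0.0, 0.0, 0.0] |r| 0.0
```

>>> {"name": "jog_arm", "arguments": {
  "targets": [
    [-0.1,0,0,-0.7,-0.9,2.6],
    [-2.9,0,1.6,-0.7,-0.9,2.6],
    [-5.6,0,3.2,-0.7,-0.9,2.6],
    [-8.3,0,4.7,-0.7,-0.9,2.6],
    [-10.4,0,6,-0.7,-0.9,2.6],
    [-10.4,0,6,-0.7,-0.9,2.6],
    [-10.4,0,6,-0.7,-0.9,2.6]
  ]
}}

```text
time_s: 10.68
position: [0.5496, -0.44, 0.0711]
tool_rot: [[0.497, 0.075, 0.865], [0.041, -0.997, 0.063], [0.867, 0.004, -0.499]]
ft_force: [0.2, -0.3, -0.7]
grip_width: 0.0557
gripper_force: 57.1
```

```bash
cat > cupm.py <<'E'
from pour import *
s=env.observe(); print(s['position'],s['grip_width'],np.array(s['tool_rot'])@a,s['ft_force'])
for c in('scene','wrist'):
    im=env.get_image(c);P=cloud(im,c=='wrist')
    for r in env.regions_of(c,'cup')[:1]:
        Q=P[r['pixels']];Q=Q[np.isfinite(Q[:,0])]; print(c,r['score'],r['point'],len(Q),np.percentile(Q,[2,50,98],axis=0).round(3).tolist())
        top=Q[Q[:,2]>np.percentile(Q[:,2],98)-.006]; print('top',cv2.minEnclosingCircle((top[:,:2]*1000).astype(np.float32)))
    for r in env.regions_of(c,'mat')[:1]:
        Q=P[r['pixels']];Q=Q[np.isfinite(Q[:,0])&(Q[:,2]<.02)]; print('mat',r['score'],cv2.minEnclosingCircle((Q[:,:2]*1000).astype(np.float32)),np.median(Q[:,2]))
E
python3 cupm.py; python3 m1.py 2
```

```text
[ 0.54964121 -0.44004174  0.07112349] 0.055741448055856437 [-9.36731160e-04  1.83755534e-03  9.99997873e-01] [ 0.20422617 -0.25516501 -0.74014576]
scene 0.71 [190.5, 195.6] 591 [[0.507, -0.465, 0.035], [0.556, -0.437, 0.089], [0.566, -0.412, 0.117]]
top ((537.4035034179688, -441.5596923828125), 32.61609649658203)
mat 0.76 ((532.696533203125, -435.25848388671875), 54.554588317871094) 0.006366988101327409
wrist 0.6 [259.4, 317.9] 18817 [[0.505, -0.468, 0.038], [0.547, -0.442, 0.096], [0.56, -0.416, 0.119]]
top ((526.8248901367188, -442.2662353515625), 36.729522705078125)
mat 0.95 ((536.3663940429688, -443.031494140625), 44.06649398803711) 0.00631240930527896
blue [ 0.18 -0.7   0.03] [ 0.41 -0.5   0.54]
[array([  60.,   96., -117.]), array([ 68.,  61., -14.]), array([ 68.,  61., -14.])] [-4.51766836e-18 -7.70446285e-18  1.00000000e+00]
q [-66  43  91  79  56 -36] t 11.0
[-2.21, -0.53, 0.86, -0.1, -0.1, 0.5] |r| 0.0
```

>>> {"name": "jog_arm", "arguments": {
  "targets": [
    [-1.2,-0.5,0.4,0,0,0],
    [-2,-0.5,0.8,0,0,0],
    [-2.2,-0.5,0.95,0,0,0],
    [-2.4,-0.5,1.05,0,0,0],
    [-2.4,-0.5,1.05,0,0,0]
  ]
}}

```text
time_s: 11.4
position: [0.5471, -0.4357, 0.0467]
tool_rot: [[0.494, 0.076, 0.866], [0.042, -0.997, 0.063], [0.868, 0.005, -0.496]]
ft_force: [-1.7, 2.5, 3.1]
grip_width: 0.0562
gripper_force: 57.4
```

```bash
python3 cupm.py
```

```text
[ 0.54709788 -0.43574356  0.04665172] 0.05622159794091942 [-0.00394839  0.00318707  0.99998713] [-1.67626099  2.46350379  3.14986351]
scene 0.65 [198.5, 198.2] 617 [[0.505, -0.461, 0.008], [0.552, -0.431, 0.062], [0.563, -0.406, 0.093]]
top ((534.1329345703125, -435.2532043457031), 31.33180809020996)
mat 0.74 ((533.3720703125, -437.4938049316406), 55.66423416137695) 0.006077448668164509
wrist 0.92 [261.9, 315.8] 18882 [[0.502, -0.463, 0.011], [0.544, -0.437, 0.069], [0.557, -0.411, 0.092]]
top ((523.4725952148438, -437.7581787109375), 36.4416618347168)
mat 0.69 ((524.1674194335938, -437.8439636230469), 38.72354507446289) 0.006317259966525823
```

>>> {"name": "jog_arm", "arguments": {
  "targets": [
    [0,0,0,0,0,0],
    [0,0,0,0,0,0],
    [0,0,0,0,0,0],
    [0,0,0,0,0,0],
    [0,0,0,0,0,0]
  ],
  "hand": 1
}}

```text
time_s: 12.12
position: [0.5467, -0.4359, 0.0455]
tool_rot: [[0.496, 0.075, 0.865], [0.042, -0.997, 0.062], [0.867, 0.006, -0.498]]
ft_force: [0.5, 0.3, 0.1]
grip_width: 0.0857
gripper_force: 0.0
```

>>> {"name": "jog_arm", "arguments": {
  "targets": [
    [0,0,-1.5,0,0,0],
    [0,0,-4,0,0,0],
    [0,0,-7,0,0,0],
    [0,0,-10,0,0,0],
    [4,0,-12,0,0,0],
    [8,0,-13,0,0,0],
    [8,0,-13,0,0,0]
  ]
}}

```text
time_s: 12.7
position: [0.4743, -0.442, 0.1872]
tool_rot: [[0.493, 0.074, 0.867], [0.051, -0.997, 0.056], [0.869, 0.016, -0.495]]
ft_force: [0.7, -0.5, 1.5]
grip_width: 0.0853
gripper_force: 0.0
```

```bash
python3 cupm.py; python3 v.py s7.png; python3 - <<'E'
from mv import *
im=env.get_image('wrist'); save(im,'w7.png')
# tool-down orientations with closing axis azimuth
s=env.observe(); print(s['q'])
E
```

```text
[ 0.47434762 -0.44202506  0.18723193] 0.08525733109468174 [-0.00603233  0.01381341  0.99988639] [ 0.70165601 -0.46633879  1.45190964]
scene 0.83 [198.4, 196.8] 596 [[0.504, -0.46, 0.009], [0.552, -0.431, 0.062], [0.563, -0.407, 0.093]]
top ((534.1123046875, -434.6667175292969), 30.792383193969727)
mat 0.95 ((532.3671875, -435.0902099609375), 54.65808868408203) 0.00615718829455475
wrist 0.71 [214.5, 201.7] 162 [[0.611, -0.281, 0.008], [0.616, -0.276, 0.021], [0.627, -0.267, 0.024]]
top ((619.0313110351562, -272.73760986328125), 8.844062805175781)
mat 0.72 ((529.1412353515625, -438.0773620605469), 56.596500396728516) 0.006284592889737484
-27.062040235358587 [-7.26079603e-04  1.12070154e-03  9.99999108e-01] [ 0.80487594 -0.36988187 -0.2425412 ]
[-74.21394973  31.00944612  93.44447298  69.81234088  64.79353868
 -27.0383436 ]
```

View pics/w7.png

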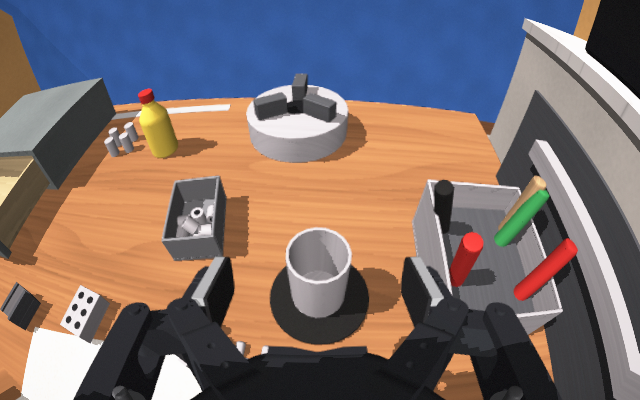

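```bash
cat > pc.py <<'E'
from mv import *
def down(azx):
    a=np.radians(azx); x=np.array([np.cos(a),np.sin(a),0]); z=np.array([0,0,-1.]); return np.c_[x,np.cross(z,x),z]
def look(cams,names,show=True):
    for c in cams:
        im=env.get_image(c);P=cloud(im,c=='wrist')
        for t in names:
            for r in env.regions_of(c,t)[:2]:
                Q=P[r['pixels']];Q=Q[np.isfinite(Q[:,0])]; Q=Q[(Q[:,2]>.004)]
                if len(Q)<15: continue
                z95=np.percentile(Q[:,2],95); top=Q[Q[:,2]>.012]
                (a,b),(w,h),an=cv2.minAreaRect((top[:,:2]*1000).astype(np.float32))
                print(c,t,round(r['score'],2),np.round(r['point']),'z95',z95.round(3),'ctr',round(a),round(b),'w,h',round(w),round(h),'an',round(an,1),'med',np.median(top,0).round(3))
E
python3 - <<'E'
from pc import *
delta([([.43,-.25,.27],down(0))])
E
```

```text
q [-74  31  93  70  65 -27] t 13.2
[6.51, -19.27, -7.14, -2.1, -60.1, 4.0] |r| 60.0
```

>>> {"name": "jog_arm", "arguments": {
  "targets": [
    [2,-2,-4,-0.3,-7,0.5],
    [4,-5,-7,-0.6,-14,1],
    [6.5,-9,-7,-1,-21,1.5],
    [6.5,-13,-7,-1,-28,2],
    [6.5,-17,-7,-1.3,-35,2.5],
    [6.5,-19,-7,-1.6,-42,3],
    [6.5,-19,-7,-1.9,-49,3.5],
    [6.5,-19,-7,-2,-56,4]
  ]
}}

```text
time_s: 13.82
position: [0.4312, -0.2509, 0.2713]
tool_rot: [[0.998, 0.001, 0.067], [0.001, -1.0, -0.002], [0.067, 0.002, -0.998]]
ft_force: [-0.1, -0.7, -0.7]
grip_width: 0.0857
gripper_force: 0.0
```

```bash
python3 - <<'E'
from pc import *
look(['wrist','scene','top'],['holder','setblock','vblock','box','bush0'])
delta([([.43,-.20,.27],down(0))])
im=env.get_image('wrist'); save(im,'w8.png')
E
```

```text
wrist holder 0.83 [157. 367.] z95 0.05 ctr 456 -319 w,h 37 55 an 66.0 med [ 0.453 -0.316  0.038]
wrist holder 0.75 [195. 453.] z95 0.05 ctr 407 -453 w,h 37 54 an 1.8 med [ 0.409 -0.442  0.038]
wrist setblock 0.75 [191. 403.] z95 0.009 ctr 0 0 w,h 0 0 an 0.0 med [nan nan nan]
wrist setblock 0.72 [ 48. 348.] z95 0.023 ctr 596 -292 w,h 16 16 an 2.5 med [ 0.595 -0.291  0.021]
wrist vblock 0.69 [181. 162.] z95 0.037 ctr 427 -30 w,h 35 51 an 77.7 med [ 0.429 -0.028  0.028]
wrist vblock 0.35 [194. 405.] z95 0.009 ctr 0 0 w,h 0 0 an 0.0 med [nan nan nan]
wrist box 0.94 [ 24. 336.] z95 0.046 ctr 611 -275 w,h 100 67 an 11.6 med [ 0.613 -0.28   0.04 ]
wrist bush0 0.61 [ 32. 335.] z95 0.023 ctr 619 -273 w,h 17 17 an 47.8 med [ 0.618 -0.273  0.022]
wrist bush0 0.57 [ 47. 334.] z95 0.036 ctr 595 -271 w,h 23 17 an 85.5 med [ 0.595 -0.271  0.031]
scene holder 0.64 [190. 244.] z95 0.045 ctr 458 -314 w,h 45 48 an 10.2 med [ 0.461 -0.313  0.033]
scene holder 0.47 [182. 207.] z95 0.049 ctr 456 -438 w,h 139 42 an 7.4 med [ 0.418 -0.439  0.036]
scene setblock 0.53 [196. 295.] z95 0.029 ctr 456 -154 w,h 40
[... 498 characters left out ...]
[ 0.578 -0.281  0.019]
top setblock 0.66 [229. 335.] z95 0.028 ctr 454 -156 w,h 40 58 an 81.4 med [ 0.455 -0.155  0.023]
top vblock 0.54 [242. 287.] z95 0.038 ctr 427 -29 w,h 33 49 an 76.9 med [ 0.428 -0.029  0.027]
top box 0.56 [174. 380.] z95 0.046 ctr 612 -273 w,h 100 67 an 12.2 med [ 0.611 -0.281  0.039]
top box 0.46 [178. 376.] z95 0.036 ctr 596 -270 w,h 16 22 an 3.0 med [ 0.595 -0.27   0.029]
top bush0 0.63 [244. 287.] z95 0.038 ctr 427 -28 w,h 34 50 an 76.9 med [ 0.428 -0.029  0.028]
top bush0 0.52 [168. 384.] z95 0.024 ctr 626 -291 w,h 18 19 an 11.8 med [ 0.625 -0.29   0.019]
q [-46  14  80   3  83  44] t 14.7
[-0.14, -5.26, -0.01, -0.1, -4.1, 0.0] |r| 4.0
  return _methods._mean(a, axis=axis, dtype=dtype,
  ret = um.true_divide(
```

View pics/w8.png

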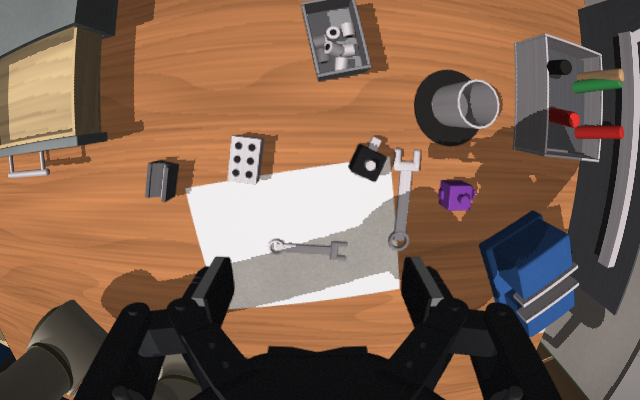

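```bash
python3 - <<'E'
from pc import *
delta([([.450,-.316,.11],down(-24)),([.450,-.316,.007],None)])
E
```

```text
q [-46  14  80   3  83  44] t 14.8
[0.69, 6.37, 16.07, -0.9, -4.0, 24.0] |r| 24.0
[0.0, 0.0, 10.3, 0.0, 0.0, 0.0] |r| 0.0
```

>>> {"name": "jog_arm", "arguments": {
  "targets": [
    [0.7,3,4,-0.3,-1.3,7],
    [0.7,6.4,8,-0.6,-3,14],
    [0.7,6.4,12,-0.9,-4,20],
    [0.7,6.4,16,-0.9,-4,24],
    [0.7,6.4,16,-0.9,-4,24],
    [0.7,6.4,16,-0.9,-4,24]
  ],
  "hand": 0.7
}}

```text
time_s: 15.27
position: [0.4489, -0.3154, 0.107]
tool_rot: [[0.914, -0.407, -0.004], [-0.407, -0.914, 0.006], [-0.006, -0.004, -1.0]]
ft_force: [-0.2, -0.6, -0.0]
grip_width: 0.0598
gripper_force: 0.0
```

```bash
python3 - <<'E' 2>/dev/null
from pc import *
look(['wrist'],['holder','spanner'])
im=env.get_image('wrist'); save(im,'w9.png')
P=cloud(im,True); m=(abs(P[...,2]-.038)<.006)&(abs(P[...,0]-.45)<.05)&(abs(P[...,1]+.316)<.05); Q=P[m]
print(len(Q),cv2.minAreaRect((Q[:,:2]*1000).astype(np.float32)),np.median(Q[:,2]))
delta([([.450,-.316,.007],down(-24))])
E
```

```text
wrist holder 0.95 [199. 319.] z95 0.05 ctr 457 -320 w,h 36 52 an 66.2 med [ 0.456 -0.321  0.038]
wrist holder 0.85 [187. 479.] z95 0.049 ctr 407 -454 w,h 37 57 an 0.1 med [ 0.412 -0.443  0.038]
wrist spanner 0.92 [202. 399.] z95 0.009 ctr 437 -358 w,h 0 0 an 119.3 med [ 0.437 -0.358  0.126]
wrist spanner 0.7 [ 7. 32.] z95 0.053 ctr 765 -127 w,h 72 19 an 50.1 med [ 0.748 -0.144  0.04 ]
1914 ((450.47711181640625, -317.127197265625), (36.26963806152344, 35.31028747558594), 66.1007308959961) 0.03803063499484573
q [-47  28  85   0  67  66] t 15.5
[-0.13, -0.06, 10.56, 0.0, -0.2, 0.0] |r| 0.0
```

>>> {"name": "jog_arm", "arguments": {
  "targets": [
    [-0.1,0,4,0,0,0],
    [-0.1,0,8,0,0,0],
    [-0.1,0,10.4,0,0,0],
    [-0.1,0,10.4,0,0,0]
  ]
}}

```text
time_s: 15.8
position: [0.448, -0.3147, 0.0042]
tool_rot: [[0.914, -0.406, -0.003], [-0.406, -0.914, 0.004], [-0.004, -0.003, -1.0]]
ft_force: [-0.7, 0.8, 0.5]
grip_width: 0.0597
gripper_force: 0.0
```

>>> {"name": "jog_arm", "arguments": {
  "targets": [
    [0,0,0,0,0,0],
    [0,0,0,0,0,0],
    [0,0,0,0,0,0],
    [0,0,0,0,0,0],
    [0,0,0,0,0,0]
  ],
  "hand": 0,
  "newtons": 70
}}

```text
time_s: 16.22
position: [0.4503, -0.3169, 0.0094]
tool_rot: [[0.914, -0.406, 0.004], [-0.406, -0.914, -0.003], [0.005, 0.001, -1.0]]
ft_force: [0.0, 0.5, 8.0]
grip_width: 0.0351
gripper_force: 71.3
```

>>> {"name": "jog_arm", "arguments": {
  "targets": [
    [0,0,-2,0,0,0],
    [0,0,-5,0,0,0],
    [0,0,-9,0,0,0],
    [0,0,-13,0,0,0],
    [0,0,-16,0,0,0]
  ]
}}

```text
time_s: 16.63
position: [0.4492, -0.3162, 0.1714]
tool_rot: [[0.914, -0.406, 0.004], [-0.406, -0.914, -0.003], [0.005, 0.001, -1.0]]
ft_force: [0.4, -0.1, -2.8]
grip_width: 0.0349
gripper_force: 70.7
```

```bash
cat > go.py <<'E'
from pc import *
import sys
v=list(map(float,sys.argv[1:])) # x y z azx repeated
T=[(v[i:i+3],down(v[i+3])) for i in range(0,len(v),4)]
s=env.observe(); print(s['position'].round(4),s['grip_width'],s['gripper_force'],s['ft_force'].round(1))
delta(T)
E
python3 go.py .43 .0 .20 0 .598 .215 .17 0 .598 .215 .034 0
```

```text
[ 0.4492 -0.3162  0.1714] 0.03488871437319506 70.71905851364136 [ 0.4 -0.1 -2.8]
q [-48  25  80   0  75  66] t 16.6
[-14.59, -28.1, -2.96, 0.1, -0.3, -24.0] |r| 24.0
[16.8, -21.5, 3.0, 0.0, 0.0, 0.0] |r| 0.0
[0.0, 0.0, 13.6, 0.0, 0.0, 0.0] |r| 0.0
```

>>> {"name": "jog_arm", "arguments": {
  "targets": [
    [-14.6,-28.1,-3,0,0,-24],
    [-14.6,-28.1,-3,0,0,-24],
    [-14.6,-28.1,-3,0,0,-24],
    [-14.6,-28.1,-3,0,0,-24],
    [-14.6,-28.1,-3,0,0,-24],
    [-14.6,-28.1,-3,0,0,-24],
    [-14.6,-28.1,-3,0,0,-24],
    [-14.6,-28.1,-3,0,0,-24]
  ]
}}

```text
time_s: 17.3
position: [0.4286, 0.0033, 0.1985]
tool_rot: [[1.0, 0.002, 0.003], [0.002, -1.0, 0.001], [0.003, -0.001, -1.0]]
ft_force: [0.6, -0.1, -3.8]
grip_width: 0.0346
gripper_force: 71.0
```

>>> {"name": "jog_arm", "arguments": {
  "targets": [
    [16.8,-21.5,3,0,0,0],
    [16.8,-21.5,3,0,0,0],
    [16.8,-21.5,3,0,0,0],
    [16.8,-21.5,3,0,0,0],
    [16.8,-21.5,3,0,0,0],
    [16.8,-21.5,3,0,0,0],
    [16.8,-21.5,3,0,0,0],
    [16.8,-21.5,3,0,0,0]
  ]
}}

```text
time_s: 17.97
position: [0.5991, 0.2188, 0.1668]
tool_rot: [[1.0, 0.004, 0.002], [0.004, -1.0, 0.002], [0.002, -0.002, -1.0]]
ft_force: [-0.2, -0.6, -3.6]
grip_width: 0.0347
gripper_force: 70.9
```

```bash
python3 go.py .598 .215 .034 0; python3 - <<'E' 2>/dev/null
from pc import *
im=env.get_image('wrist'); save(im,'w10.png'); P=cloud(im,True)
# drawer edges from wrist cam
H=P[(P[...,2]>.09)&(P[...,2]<.115)&(P[...,0]>.6)&(P[...,1]>0)&(P[...,1]<.42)]; print('chest front x',np.percentile(H[:,0],[1,5]))
F=P[(abs(P[...,2]-.085)<.006)&(P[...,0]<.54)&(P[...,0]>.45)&(P[...,1]>.1)&(P[...,1]<.37)]; print('front top x',np.percentile(F[:,0],[2,98]))
B=P[(abs(P[...,2]-.021)<.006)&(P[...,0]<.68)&(P[...,0]>.50)&(P[...,1]>.05)&(P[...,1]<.42)]; print('floor',np.percentile(B,[1,99],axis=0),np.median(B[:,2]))
E
```

```text
[0.5991 0.2188 0.1668] 0.034733514350433065 70.92770218849182 [-0.2 -0.6 -3.6]
q [ 9 33 65  0 81 99] t 18.0
[-0.14, 0.41, 13.28, -0.1, -0.1, 0.2] |r| 0.0
chest front x [0.66043516 0.66436622]
front top x [0.49215626 0.51106079]
floor [[0.51191096 0.08731243 0.02061525]
 [0.65043229 0.38376789 0.02506898]] 0.022223024242123357
```

>>> {"name": "jog_arm", "arguments": {
  "targets": [
    [-0.2,0.4,4,0,0,0],
    [-0.2,0.4,8,0,0,0],
    [-0.2,0.4,11,0,0,0],
    [-0.2,0.4,12.6,0,0,0],
    [-0.2,0.4,13.3,0,0,0],
    [-0.2,0.4,13.3,0,0,0]
  ]
}}

```text
time_s: 18.52
position: [0.5952, 0.2105, 0.0338]
tool_rot: [[1.0, -0.0, -0.001], [-0.0, -1.0, 0.0], [-0.001, -0.0, -1.0]]
ft_force: [0.5, 0.5, -2.2]
grip_width: 0.0349
gripper_force: 70.9
```

>>> {"name": "jog_arm", "arguments": {
  "targets": [
    [0,0,0,0,0,0],
    [0,0,0,0,0,0],
    [0,0,0,0,0,0],
    [0,0,0,0,0,0]
  ],
  "hand": 0.65
}}

```text
time_s: 18.85
position: [0.5965, 0.2113, 0.0357]
tool_rot: [[1.0, 0.0, 0.004], [0.0, -1.0, 0.001], [0.004, -0.001, -1.0]]
ft_force: [-0.2, -0.3, -0.3]
grip_width: 0.0553
gripper_force: 0.0
```

>>> {"name": "jog_arm", "arguments": {
  "targets": [
    [0,0,-2,0,0,0],
    [0,0,-6,0,0,0],
    [0,0,-10,0,0,0],
    [0,0,-14,0,0,0],
    [-4,2,-16,0,0,0],
    [-8,5,-16,0,0,0],
    [-12,9,-16,0,0,0],
    [-16,13,-16,0,0,0]
  ]
}}

```text
time_s: 19.52
position: [0.466, 0.1118, 0.1948]
tool_rot: [[1.0, 0.002, 0.003], [0.002, -1.0, 0.0], [0.003, -0.0, -1.0]]
ft_force: [1.0, -1.0, 0.9]
grip_width: 0.0554
gripper_force: 0.0
```

```bash
python3 - <<'E' 2>/dev/null
from pc import *
look(['wrist','top'],['holder','vblock','setblock'])
E
python3 go.py .428 -.029 .10 -12.5
```

```text
wrist holder 0.62 [ 52. 215.] z95 0.072 ctr 600 208 w,h 44 57 an 71.2 med [0.594 0.206 0.06 ]
wrist holder 0.32 [ 90. 204.] z95 0.088 ctr 569 236 w,h 335 239 an 89.9 med [0.562 0.224 0.023]
wrist vblock 0.92 [212. 438.] z95 0.037 ctr 428 -29 w,h 36 51 an 76.3 med [ 0.429 -0.03   0.029]
wrist vblock 0.16 [148. 637.] z95 0.026 ctr 530 -416 w,h 51 18 an 3.5 med [ 0.527 -0.411  0.019]
wrist setblock 0.78 [191. 524.] z95 0.026 ctr 454 -156 w,h 42 60 an 81.8 med [ 0.456 -0.15   0.025]
wrist setblock 0.29 [ 52. 216.] z95 0.072 ctr 603 215 w,h 54 58 an 81.3 med [0.594 0.206 0.06 ]
top holder 0.6 [180. 192.] z95 0.068 ctr 602 209 w,h 40 61 an 81.0 med [0.593 0.208 0.057]
top holder 0.54 [249. 446.] z95 0.046 ctr 406 -454 w,h 58 34 an 89.3 med [ 0.407 -0.445  0.036]
top vblock 0.57 [230. 335.] z95 0.028 ctr 454 -156 w,h 40 60 an 82.0 med [ 0.455 -0.155  0.023]
top vblock 0.48 [242. 286.] z95 0.037 ctr 427 -29 w,h 34 50 an 76.7 med [ 0.427 -0.029  0.028]
top setblock 0.74 [230. 336.] z95 0.028 ctr 454 -156 w,h 40 60 an 82.0 med [ 0.455 -0.155  0.024]
top setblock 0.29 [180. 195.] z95 0.068 ctr 599 210 w,h 38 53 an 87.4 med [0.593 0.207 0.057]
[0.4686 0.1128 0.1939] 0.05538397399926753 0.0 [0.1 0.  0.1]
q [-1 17 89  0 74 89] t 19.9
[-4.09, 14.19, 9.37, -0.0, -0.1, 12.6] |r| 13.0
```

>>> {"name": "jog_arm", "arguments": {
  "targets": [
    [-4.1,14.2,8,0,0,13],
    [-4.1,14.2,8,0,0,13],
    [-4.1,14.2,8,0,0,13],
    [-4.1,14.2,8,0,0,13],
    [-4.1,14.2,12,0,0,13],
    [-4.1,14.2,12,0,0,13]
  ]
}}

```text
time_s: 20.42
position: [0.4247, -0.0302, 0.0691]
tool_rot: [[0.974, -0.228, -0.008], [-0.228, -0.974, 0.004], [-0.009, -0.002, -1.0]]
ft_force: [-1.0, 0.1, -0.0]
grip_width: 0.0554
gripper_force: 0.0
```

```bash
python3 - <<'E' 2>/dev/null
from pc import *
look(['wrist'],['vblock'])
E
python3 go.py .428 -.0295 .006 -13
```

```text
wrist vblock 0.63 [216. 314.] z95 0.037 ctr 427 -29 w,h 35 51 an 76.7 med [ 0.431 -0.029  0.029]
[ 0.4271 -0.0292  0.0736] 0.055311508745372294 0.0 [ 0.1 -0.1  0.8]
q [-20  22 106   0  52  83] t 20.5
[0.11, 0.02, 6.76, -0.1, 0.1, 0.0] |r| 0.0
```

>>> {"name": "jog_arm", "arguments": {
  "targets": [
    [0.1,0,4,0,0,0],
    [0.1,0,6.8,0,0,0],
    [0.1,0,6.8,0,0,0]
  ]
}}

```text
time_s: 20.77
position: [0.4276, -0.0284, 0.0041]
tool_rot: [[0.975, -0.222, -0.003], [-0.222, -0.975, 0.002], [-0.003, -0.001, -1.0]]
ft_force: [-1.1, 0.3, -0.7]
grip_width: 0.0554
gripper_force: 0.0
```

>>> {"name": "jog_arm", "arguments": {
  "targets": [
    [0,0,0,0,0,0],
    [0,0,0,0,0,0],
    [0,0,0,0,0,0],
    [0,0,0,0,0,0],
    [0,0,0,0,0,0]
  ],
  "hand": 0
}}

```text
time_s: 21.18
position: [0.4293, -0.0297, 0.008]
tool_rot: [[0.975, -0.224, 0.005], [-0.224, -0.975, -0.0], [0.005, -0.001, -1.0]]
ft_force: [0.9, 4.5, 9.5]
grip_width: 0.0327
gripper_force: 70.9
```

>>> {"name": "jog_arm", "arguments": {
  "targets": [
    [0,0,-4,0,0,0],
    [0,0,-8,0,0,0],
    [0,0,-12,0,0,0],
    [0,0,-16,0,0,0],
    [5.5,-26.3,-16,0,0,-13],
    [5.5,-26.3,-16,0,0,-13],
    [5.5,-26.3,-16,0,0,-13],
    [5.5,-26.3,-16,0,0,-13]
  ]
}}

```text
time_s: 21.85
position: [0.4978, 0.1234, 0.1679]
tool_rot: [[1.0, 0.0, 0.003], [0.0, -1.0, 0.001], [0.003, -0.001, -1.0]]
ft_force: [0.6, -0.8, -2.7]
grip_width: 0.0329
gripper_force: 71.6
```

```bash
python3 go.py .541 .211 .16 0 .541 .211 .032 0
```

```text
[0.4978 0.1234 0.1679] 0.03289725995734264 71.61842174828053 [ 0.6 -0.8 -2.7]
q [ 1 21 86  0 72 91] t 21.9
[4.32, -8.76, 0.81, -0.0, -0.2, 0.0] |r| 0.0
[0.0, 0.0, 12.8, 0.0, 0.0, 0.0] |r| 0.0
```

>>> {"name": "jog_arm", "arguments": {
  "targets": [
    [4.3,-8.8,0.8,0,0,0],
    [4.3,-8.8,0.8,0,0,0],
    [4.3,-8.8,0.8,0,0,0],
    [4.3,-8.8,5,0,0,0],
    [4.3,-8.8,9,0,0,0],
    [4.3,-8.8,12,0,0,0],
    [4.3,-8.8,13.5,0,0,0],
    [4.3,-8.8,13.5,0,0,0]
  ]
}}

```text
time_s: 22.52
position: [0.5408, 0.2097, 0.031]
tool_rot: [[1.0, 0.001, 0.001], [0.001, -1.0, 0.0], [0.001, -0.0, -1.0]]
ft_force: [-0.1, -0.1, -1.6]
grip_width: 0.0331
gripper_force: 74.0
```

>>> {"name": "jog_arm", "arguments": {
  "targets": [
    [0,0,0,0,0,0],
    [0,0,0,0,0,0],
    [0,0,0,0,0,0],
    [0,0,0,0,0,0]
  ],
  "hand": 0.6
}}

```text
time_s: 22.85
position: [0.5409, 0.2096, 0.0319]
tool_rot: [[1.0, 0.0, 0.002], [0.0, -1.0, 0.001], [0.002, -0.001, -1.0]]
ft_force: [0.6, 0.3, -0.7]
grip_width: 0.051
gripper_force: 0.0
```

>>> {"name": "jog_arm", "arguments": {
  "targets": [
    [0,0,-3,0,0,0],
    [0,0,-7,0,0,0],
    [0,0,-11,0,0,0],
    [0,0,-14,0,0,0],
    [-9,36,-14,0,0,8],
    [-9,36,-14,0,0,8],
    [-9,36,-14,0,0,8],
    [-9,36,-14,0,0,8]
  ],
  "hand": 0.7
}}

```text
time_s: 23.52
position: [0.4993, 0.0464, 0.1715]
tool_rot: [[0.99, -0.138, 0.002], [-0.138, -0.99, 0.0], [0.002, -0.001, -1.0]]
ft_force: [1.1, -0.6, 0.0]
grip_width: 0.0597
gripper_force: 0.0
```

```bash
python3 - <<'E' 2>/dev/null
from pc import *
look(['wrist','top'],['holder','vblock','setblock'])
E
python3 go.py .455 -.156 .08 -8
```

```text
wrist holder 0.92 [206. 627.] z95 0.039 ctr 407 -444 w,h 39 38 an 87.7 med [ 0.41  -0.431  0.029]
wrist holder 0.55 [114. 137.] z95 0.071 ctr 604 218 w,h 69 55 an 36.0 med [0.598 0.203 0.059]
wrist vblock 0.74 [176. 150.] z95 0.059 ctr 538 223 w,h 63 51 an 89.7 med [0.539 0.21  0.049]
wrist setblock 0.71 [197. 496.] z95 0.026 ctr 454 -155 w,h 41 61 an 82.2 med [ 0.457 -0.151  0.025]
top holder 0.65 [166. 376.] z95 0.047 ctr 612 -273 w,h 101 67 an 12.1 med [ 0.61  -0.275  0.039]
top holder 0.64 [246. 448.] z95 0.047 ctr 406 -454 w,h 34 57 an 0.6 med [ 0.407 -0.444  0.036]
top vblock 0.54 [198. 190.] z95 0.058 ctr 539 211 w,h 47 33 an 0.7 med [0.541 0.216 0.048]
top vblock 0.15 [167. 386.] z95 0.022 ctr 625 -290 w,h 14 13 an 5.5 med [ 0.625 -0.289  0.019]
top setblock 0.84 [229. 336.] z95 0.027 ctr 454 -156 w,h 40 60 an 81.8 med [ 0.455 -0.155  0.024]
[0.5004 0.0488 0.1708] 0.05974819255226413 0.0 [-0.2  0.4  0.9]
q [-8 20 88  0 72 90] t 23.9
[-1.69, 20.92, 9.06, -0.0, -0.0, 0.1] |r| 0.0
```

>>> {"name": "jog_arm", "arguments": {
  "targets": [
    [-1.7,20.9,4,0,0,0],
    [-1.7,20.9,9,0,0,0],
    [-1.7,20.9,9,0,0,0],
    [-1.7,20.9,9,0,0,0],
    [-1.7,20.9,9,0,0,0],
    [-1.7,20.9,9,0,0,0],
    [-1.7,20.9,9,0,0,0],
    [-1.7,20.9,9,0,0,0]
  ]
}}

```text
time_s: 24.58
position: [0.4546, -0.1567, 0.0802]
tool_rot: [[0.99, -0.139, -0.0], [-0.139, -0.99, 0.001], [-0.0, -0.001, -1.0]]
ft_force: [-0.3, 1.0, 0.7]
grip_width: 0.0597
gripper_force: 0.0
```

```bash
python3 - <<'E' 2>/dev/null
from pc import *
look(['wrist'],['setblock'])
E
python3 go.py .4545 -.1555 .003 -8
```

```text
wrist setblock 0.84 [213. 319.] z95 0.026 ctr 454 -156 w,h 41 61 an 81.7 med [ 0.458 -0.157  0.025]
[ 0.455  -0.1557  0.081 ] 0.06020819206387963 0.0 [ 0.1 -0.5  0.1]
q [-33  25  98   0  57  65] t 24.7
[-0.06, -0.01, 7.8, -0.0, -0.1, 0.1] |r| 0.0
```

>>> {"name": "jog_arm", "arguments": {
  "targets": [
    [0,0,4,0,0,0],
    [0,0,7,0,0,0],
    [0,0,7.8,0,0,0],
    [0,0,7.8,0,0,0]
  ]
}}

```text
time_s: 25.02
position: [0.4542, -0.1553, 0.0017]
tool_rot: [[0.991, -0.137, -0.002], [-0.137, -0.991, 0.003], [-0.002, -0.002, -1.0]]
ft_force: [-0.3, 0.5, 0.7]
grip_width: 0.06
gripper_force: 0.0
```

>>> {"name": "jog_arm", "arguments": {
  "targets": [
    [0,0,0,0,0,0],
    [0,0,0,0,0,0],
    [0,0,0,0,0,0],
    [0,0,0,0,0,0],
    [0,0,0,0,0,0]
  ],
  "hand": 0
}}

```text
time_s: 25.43
position: [0.4555, -0.157, 0.0046]
tool_rot: [[0.99, -0.139, 0.004], [-0.139, -0.99, -0.001], [0.004, 0.0, -1.0]]
ft_force: [0.5, 3.4, 6.9]
grip_width: 0.0385
gripper_force: 71.7
```

>>> {"name": "jog_arm", "arguments": {
  "targets": [
    [0,0,-4,0,0,0],
    [0,0,-8,0,0,0],
    [0,0,-12,0,0,0],
    [0,0,-16,0,0,0],
    [6.3,-30.7,-16,0,0,-8],
    [6.3,-30.7,-16,0,0,-8],
    [6.3,-30.7,-16,0,0,-8],
    [6.3,-30.7,-16,0,0,-8]
  ]
}}

```text
time_s: 26.1
position: [0.5103, 0.0019, 0.1642]
tool_rot: [[1.0, -0.0, 0.003], [-0.0, -1.0, 0.0], [0.003, -0.0, -1.0]]
ft_force: [0.8, -0.7, -2.2]
grip_width: 0.0382
gripper_force: 72.5
```

```bash
python3 go.py .56 .14 .16 0
```

```text
[0.5103 0.0019 0.1642] 0.038150586709510624 72.54588961601257 [ 0.8 -0.7 -2.2]
q [-13  21  87   0  71  77] t 26.1
[4.96, -13.81, 0.43, -0.0, -0.2, -0.0] |r| 0.0
```

>>> {"name": "jog_arm", "arguments": {
  "targets": [
    [5,-13.8,0.4,0,0,0],
    [5,-13.8,0.4,0,0,0],
    [5,-13.8,0.4,0,0,0],
    [5,-13.8,0.4,0,0,0],
    [5,-13.8,4,0,0,0],
    [5,-13.8,8,0,0,0],
    [5,-13.8,11,0,0,0],
    [5,-13.8,12.6,0,0,0]
  ]
}}

```text
time_s: 26.77
position: [0.5584, 0.1384, 0.0343]
tool_rot: [[1.0, 0.001, -0.004], [0.001, -1.0, 0.0], [-0.004, -0.0, -1.0]]
ft_force: [0.1, 0.4, -2.8]
grip_width: 0.0385
gripper_force: 72.4
```

>>> {"name": "jog_arm", "arguments": {
  "targets": [
    [0,0,0.9,0,0,0],
    [0,0,0.9,0,0,0],
    [0,0,0.9,0,0,0]
  ]
}}

```text
time_s: 27.02
position: [0.5609, 0.1382, 0.0291]
tool_rot: [[1.0, 0.0, 0.003], [0.0, -1.0, 0.001], [0.003, -0.001, -1.0]]
ft_force: [0.3, 0.6, -1.8]
grip_width: 0.0383
gripper_force: 73.0
```

>>> {"name": "jog_arm", "arguments": {
  "targets": [
    [0,0,0,0,0,0],
    [0,0,0,0,0,0],
    [0,0,0,0,0,0],
    [0,0,0,0,0,0]
  ],
  "hand": 0.62
}}

```text
time_s: 27.35
position: [0.5612, 0.1392, 0.0299]
tool_rot: [[1.0, 0.001, 0.004], [0.001, -1.0, 0.002], [0.004, -0.002, -1.0]]
ft_force: [-0.2, 6.5, 1.8]
grip_width: 0.0528
gripper_force: 2.6
```

>>> {"name": "jog_arm", "arguments": {
  "targets": [
    [0,0,-3,0,0,0],
    [0,0,-7,0,0,0],
    [0,0,-11,0,0,0],
    [0,0,-15,0,0,0],
    [0,30,-15,0,0,-12],
    [0,30,-15,0,0,-12],
    [0,30,-15,0,0,-12],
    [0,30,-15,0,0,-12]
  ],
  "hand": 1
}}

```text
time_s: 28.02
position: [0.5601, -0.0268, 0.1798]
tool_rot: [[0.978, 0.209, 0.004], [0.209, -0.978, -0.0], [0.004, 0.001, -1.0]]
ft_force: [1.6, 0.4, -0.7]
grip_width: 0.0851
gripper_force: 0.0
```

```bash
python3 - <<'E' 2>/dev/null
from pc import *
look(['top','scene'],['box','vblock','setblock'])
E
python3 go.py .612 -.273 .16 12
```

```text
top box 0.68 [165. 376.] z95 0.046 ctr 612 -273 w,h 100 67 an 12.5 med [ 0.614 -0.278  0.039]
top vblock 0.82 [199. 192.] z95 0.059 ctr 541 215 w,h 47 46 an 1.9 med [0.542 0.212 0.048]
top vblock 0.71 [110. 329.] z95 0.119 ctr 769 -145 w,h 47 51 an 47.7 med [ 0.761 -0.142  0.081]
top setblock 0.8 [190. 224.] z95 0.049 ctr 561 141 w,h 65 46 an 0.6 med [0.559 0.137 0.045]
scene box 0.58 [234. 248.] z95 0.047 ctr 613 -272 w,h 107 66 an 11.7 med [ 0.634 -0.273  0.033]
scene box 0.49 [205. 436.] z95 0.089 ctr 553 232 w,h 333 201 an 83.9 med [0.516 0.266 0.057]
scene vblock 0.65 [211. 411.] z95 0.062 ctr 554 211 w,h 35 78 an 89.0 med [0.545 0.212 0.051]
scene setblock 0.75 [215. 390.] z95 0.051 ctr 550 142 w,h 47 87 an 84.8 med [0.563 0.14  0.047]
[ 0.5603 -0.024   0.1783] 0.08551939388417844 0.0 [0.1 0.1 0.4]
q [-15  25  78   0  77  63] t 28.4
[-0.17, 25.43, 1.82, -0.0, -0.1, 0.1] |r| 0.0
```

>>> {"name": "jog_arm", "arguments": {
  "targets": [
    [-0.2,25.4,1.8,0,0,0],
    [-0.2,25.4,1.8,0,0,0],
    [-0.2,25.4,1.8,0,0,0],
    [-0.2,25.4,1.8,0,0,0],
    [-0.2,25.4,1.8,0,0,0],
    [-0.2,25.4,1.8,0,0,0],
    [-0.2,25.4,1.8,0,0,0],
    [-0.2,25.4,1.8,0,0,0]
  ]
}}

```text
time_s: 29.08
position: [0.6114, -0.2753, 0.1587]
tool_rot: [[0.978, 0.207, 0.0], [0.207, -0.978, 0.001], [0.0, -0.001, -1.0]]
ft_force: [-0.0, 0.6, -0.6]
grip_width: 0.0855
gripper_force: 0.0
```

```bash
python3 - <<'E' 2>/dev/null
from pc import *
look(['wrist'],['box','bush0'])
im=env.get_image('wrist'); cv2.imwrite('pics/w11.png',cv2.resize(im['frame'][100:330,160:480,::-1],(800,575)))
P=cloud(im,True); m=(abs(P[...,2]-.045)<.005)&(abs(P[...,0]-.6125)<.07)&(abs(P[...,1]+.273)<.055); Q=P[m]
print(cv2.minAreaRect((Q[:,:2]*1000).astype(np.float32)))
E
python3 go.py .6125 -.273 .008 12.2
```

```text
wrist box 0.88 [181. 326.] z95 0.046 ctr 612 -274 w,h 100 66 an 12.4 med [ 0.604 -0.277  0.042]
wrist bush0 0.94 [172. 336.] z95 0.022 ctr 627 -292 w,h 18 17 an 15.2 med [ 0.627 -0.291  0.02 ]
wrist bush0 0.77 [180. 296.] z95 0.022 ctr 610 -255 w,h 17 20 an 18.2 med [ 0.612 -0.255  0.021]
((612.1373291015625, -274.441650390625), (99.26573944091797, 66.63294219970703), 12.406204223632812)
[ 0.6115 -0.272   0.1602] 0.08518581972914967 0.0 [-0.7 -0.3 -1.2]
q [-34  37  60   0  83  44] t 29.3
[0.06, 0.13, 15.22, -0.0, -0.1, -0.0] |r| 0.0
```

View pics/w11.png

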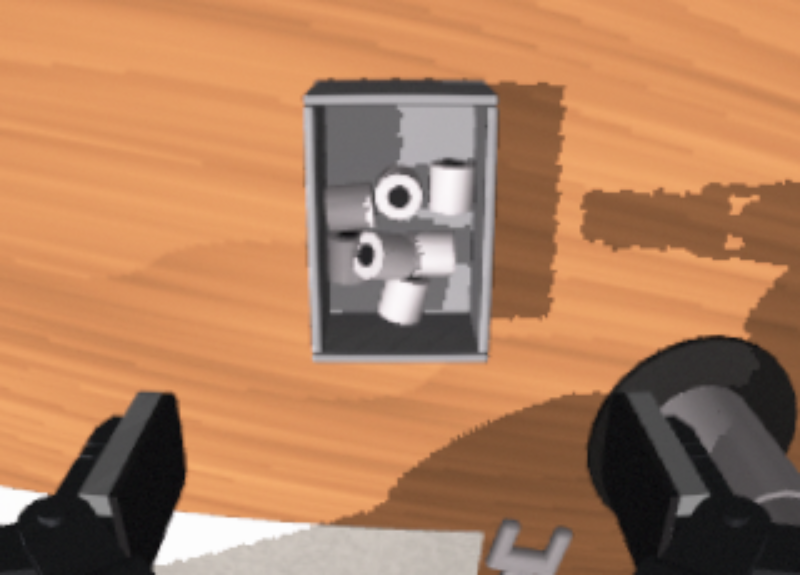

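>>> {"name": "jog_arm", "arguments": {
  "targets": [
    [0,0.2,4,0,0,0],
    [0,0.2,8,0,0,0],
    [0,0.2,12,0,0,0],
    [0,0.2,14.5,0,0,0],
    [0,0.2,15.2,0,0,0],
    [0,0.2,15.2,0,0,0]
  ]
}}

```text
time_s: 29.78
position: [0.6114, -0.2743, 0.0066]
tool_rot: [[0.978, 0.21, -0.002], [0.21, -0.978, 0.002], [-0.001, -0.003, -1.0]]
ft_force: [0.0, 0.0, 0.4]
grip_width: 0.0854
gripper_force: 0.0
```

>>> {"name": "jog_arm", "arguments": {
  "targets": [
    [0,0,0,0,0,0],
    [0,0,0,0,0,0],
    [0,0,0,0,0,0],
    [0,0,0,0,0,0],
    [0,0,0,0,0,0]
  ],
  "hand": 0,
  "newtons": 60
}}

```text
time_s: 30.2
position: [0.613, -0.2762, 0.0107]
tool_rot: [[0.978, 0.209, 0.005], [0.209, -0.978, -0.001], [0.005, 0.002, -1.0]]
ft_force: [0.3, 1.7, 6.7]
grip_width: 0.0649
gripper_force: 68.9
```

>>> {"name": "jog_arm", "arguments": {
  "targets": [
    [0,0,-1,0,0,0],
    [0,0,-3,0,0,0],
    [0,0,-6,0,0,0],
    [0,0,-9,0,0,0],
    [0,0,-12,0,0,0],
    [0,0,-15,0,0,0],
    [0,0,-16,0,0,0],
    [0,0,-16,0,0,0]
  ]
}}

```text
time_s: 30.87
position: [0.6124, -0.2765, 0.1712]
tool_rot: [[0.978, 0.208, 0.006], [0.208, -0.978, -0.003], [0.005, 0.004, -1.0]]
ft_force: [-0.7, -0.4, -3.9]
grip_width: 0.0648
gripper_force: 68.2
```

```bash
python3 go.py .56 .02 .19 6 .570 .322 .17 0 .570 .322 .034 0
```

```text
[ 0.6124 -0.2765  0.1712] 0.0648310301159465 68.19959163665771 [-0.7 -0.4 -3.9]
q [-34  36  59   0  85  44] t 30.9
[1.07, -30.08, -2.0, 0.2, -0.3, 6.0] |r| 6.0
[4.15, -29.93, 2.0, 0.0, 0.0, 6.0] |r| 6.0
[0.0, 0.0, 13.6, 0.0, 0.0, 0.0] |r| 0.0
```

>>> {"name": "jog_arm", "arguments": {
  "targets": [
    [0.1,-2,-0.3,0,0,0],
    [0.3,-6,-0.6,0,0,1],
    [0.5,-10,-1,0,0,2],
    [0.7,-14,-1.4,0,0,3],
    [0.9,-18,-1.8,0,0,4],
    [1,-22,-2,0,0,5],
    [1,-26,-2,0,0,6],
    [1,-30,-2,0,0,6]
  ]
}}

```text
time_s: 31.53
position: [0.5573, 0.0213, 0.1859]
tool_rot: [[0.995, 0.104, -0.003], [0.104, -0.995, 0.001], [-0.002, -0.001, -1.0]]
ft_force: [0.7, 1.0, -4.6]
grip_width: 0.065
gripper_force: 68.0
```

>>> {"name": "jog_arm", "arguments": {
  "targets": [
    [0.5,-4,0,0,0,0.8],
    [1,-8,0,0,0,1.5],
    [1.6,-12,0,0,0,2.3],
    [2.2,-16,0,0,0,3],
    [2.8,-20,0,0,0,4],
    [3.4,-24,0,0,0,5],
    [4,-28,1,0,0,6],
    [4.1,-30,2,0,0,6]
  ]
}}

```text
time_s: 32.2
position: [0.5671, 0.3263, 0.1656]
tool_rot: [[1.0, 0.002, -0.001], [0.002, -1.0, 0.001], [-0.001, -0.001, -1.0]]
ft_force: [-0.9, -0.3, -4.3]
grip_width: 0.0647
gripper_force: 68.2
```

```bash
python3 go.py .570 .322 .10 0 .570 .322 .035 0
```

```text
[0.5671 0.3263 0.1656] 0.06471561463200232 68.17589521408081 [-0.9 -0.3 -4.3]
q [ 20  35  62   0  83 109] t 32.2
[0.3, 0.44, 6.55, -0.1, 0.1, 0.1] |r| 0.0
[0.0, 0.0, 6.5, 0.0, 0.0, 0.0] |r| 0.0
```

>>> {"name": "jog_arm", "arguments": {
  "targets": [
    [0.3,0.4,3,0,0,0],
    [0.3,0.4,6,0,0,0],
    [0.3,0.4,9,0,0,0],
    [0.3,0.4,11,0,0,0],
    [0.3,0.4,12.4,0,0,0],
    [0.3,0.4,13.1,0,0,0],
    [0.3,0.4,13.2,0,0,0],
    [0.3,0.4,13.2,0,0,0]
  ]
}}

```text
time_s: 32.87
position: [0.571, 0.318, 0.0352]
tool_rot: [[1.0, 0.0, -0.001], [0.0, -1.0, 0.0], [-0.001, -0.0, -1.0]]
ft_force: [0.3, -0.1, -3.6]
grip_width: 0.0651
gripper_force: 68.2
```

>>> {"name": "jog_arm", "arguments": {
  "targets": [
    [0,0,0,0,0,0],
    [0,0,0,0,0,0],
    [0,0,0,0,0,0],
    [0,0,0,0,0,0]
  ],
  "hand": 0.9
}}

```text
time_s: 33.2
position: [0.5717, 0.3184, 0.0368]
tool_rot: [[1.0, 0.0, 0.002], [0.0, -1.0, 0.001], [0.002, -0.001, -1.0]]
ft_force: [0.4, -0.9, 0.3]
grip_width: 0.0769
gripper_force: 0.0
```

>>> {"name": "jog_arm", "arguments": {
  "targets": [
    [0,0,-2,0,0,0],
    [0,0,-5,0,0,0],
    [0,0,-9,0,0,0],
    [0,0,-13,0,0,0],
    [-8,4,-16,0,0,0],
    [-17,9,-16,0,0,0],
    [-17,9,-16,0,0,0],
    [-17,9,-16,0,0,0]
  ]
}}

```text
time_s: 33.87
position: [0.4246, 0.2408, 0.1933]
tool_rot: [[1.0, 0.0, 0.002], [0.0, -1.0, 0.001], [0.002, -0.001, -1.0]]
ft_force: [0.7, 0.6, -0.0]
grip_width: 0.0769
gripper_force: 0.0
```

```bash
python3 - <<'E' 2>/dev/null
from pc import *
look(['wrist'],['box','vblock','setblock','holder'])
im=env.get_image('wrist'); save(im,'w12.png')
E
python3 go.py .40 .236 .15 0 .40 .236 .05 0
```

```text
wrist box 0.93 [ 40. 241.] z95 0.068 ctr 568 327 w,h 97 85 an 0.1 med [0.568 0.325 0.039]
wrist vblock 0.88 [ 62. 352.] z95 0.059 ctr 545 206 w,h 42 58 an 89.6 med [0.542 0.208 0.051]
wrist setblock 0.74 [ 51. 423.] z95 0.048 ctr 564 139 w,h 68 40 an 0.2 med [0.559 0.142 0.047]
wrist holder 0.71 [ 11. 352.] z95 0.062 ctr 591 212 w,h 44 27 an 73.3 med [0.586 0.211 0.06 ]
wrist holder 0.41 [ 74. 325.] z95 0.088 ctr 540 236 w,h 170 333 an 0.3 med [0.535 0.232 0.051]
[0.4276 0.242  0.1931] 0.07697777769972598 0.0 [-0.3  0.4 -0.3]
q [ 16  18  87   0  75 106] t 34.2
[-2.77, 0.6, 4.31, -0.1, -0.1, 0.0] |r| 0.0
[0.0, 0.0, 10.0, 0.0, 0.0, 0.0] |r| 0.0
```

View pics/w12.png

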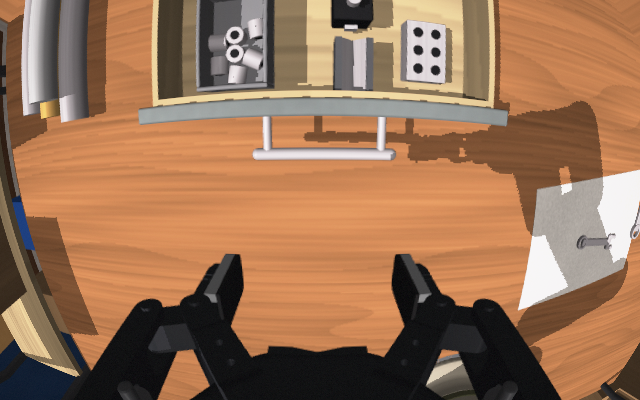

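>>> {"name": "jog_arm", "arguments": {
  "targets": [
    [-2.8,0.6,4,0,0,0],
    [-2.8,0.6,8,0,0,0],
    [-2.8,0.6,12,0,0,0],
    [-2.8,0.6,15,0,0,0],
    [-2.8,0.6,15.5,0,0,0],
    [-2.8,0.6,15.5,0,0,0],
    [-2.8,0.6,15.5,0,0,0],
    [-2.8,0.6,15.5,0,0,0]
  ],
  "hand": 0
}}

```text
time_s: 34.83
position: [0.4001, 0.2362, 0.0394]
tool_rot: [[1.0, 0.0, 0.004], [0.0, -1.0, 0.002], [0.004, -0.002, -1.0]]
ft_force: [-0.7, -0.8, -0.1]
grip_width: 0.0001
gripper_force: 0.0
```

>>> {"name": "jog_arm", "arguments": {
  "targets": [
    [2,0,0,0,0,0],
    [3,0,0,0,0,0],
    [3.6,0,0,0,0,0],
    [4.2,0,0,0,0,0],
    [5,0,0,0,0,0],
    [6,0,0,0,0,0],
    [7,0,0,0,0,0],
    [8,0,0,0,0,0]
  ]
}}

```text
time_s: 35.5
position: [0.4793, 0.2357, 0.0379]
tool_rot: [[1.0, 0.0, 0.001], [0.0, -1.0, 0.0], [0.001, -0.0, -1.0]]
ft_force: [-0.5, 0.1, 1.8]
grip_width: -0.0001
gripper_force: 0.7
```

```bash
python3 - <<'E' 2>/dev/null
from pc import *
im=env.get_image('top');P=cloud(im)
B=P[(abs(P[...,2]-.066)<.008)&(P[...,0]>.42)&(P[...,0]<.62)&(P[...,1]>.17)&(P[...,1]<.31)]
F=P[(abs(P[...,2]-.085)<.007)&(P[...,0]>.48)&(P[...,0]<.7)&(P[...,1]>.09)&(P[...,1]<.38)]
print(np.percentile(B[:,0],[3,50]),np.percentile(F[:,0],[2,50,98]))
E
python3 go.py .595 .236 .035 0
```

```text
[0.49331945 0.54722757] [0.53019032 0.53895365 0.67571474]
[0.4814 0.2357 0.038 ] 8.743681746618567e-05 0.0 [ 1.6 -0.6  0. ]
q [ 13  33  92   0  55 103] t 35.5
[11.36, -0.03, 0.33, -0.1, -0.2, -0.0] |r| 0.0
```

>>> {"name": "jog_arm", "arguments": {
  "targets": [
    [1,0,0,0,0,0],
    [2.2,0,0,0,0,0],
    [3.4,0,0,0,0,0],
    [4.6,0,0,0,0,0],
    [5.8,0,0,0,0,0],
    [7,0,0,0,0,0],
    [8.2,0,0,0,0,0],
    [9.2,0,0,0,0,0]
  ]
}}

```text
time_s: 36.22
position: [0.5712, 0.2357, 0.0377]
tool_rot: [[1.0, 0.0, 0.0], [0.0, -1.0, 0.001], [0.0, -0.001, -1.0]]
ft_force: [-1.6, -0.0, 1.1]
grip_width: 0.0001
gripper_force: 0.7
```

>>> {"name": "jog_arm", "arguments": {
  "targets": [
    [0.4,0,0,0,0,0],
    [0.8,0,0,0,0,0],
    [1.1,0,0,0,0,0],
    [1.4,0,0,0,0,0],
    [1.6,0,0,0,0,0],
    [1.6,0,0,0,0,0]
  ]
}}

```text
time_s: 36.72
position: [0.5868, 0.2358, 0.0379]
tool_rot: [[1.0, 0.0, 0.001], [0.0, -1.0, 0.001], [0.001, -0.001, -1.0]]
ft_force: [-0.7, 0.2, -0.0]
grip_width: 0.0004
gripper_force: 0.0
```

>>> {"name": "jog_arm", "arguments": {
  "targets": [
    [0.2,0,0,0,0,0],
    [0.4,0,0,0,0,0],
    [0.6,0,0,0,0,0],
    [0.7,0,0,0,0,0],
    [0.7,0,0,0,0,0]
  ]
}}

```text
time_s: 37.13
position: [0.5935, 0.2358, 0.0378]
tool_rot: [[1.0, 0.0, 0.0], [0.0, -1.0, 0.001], [0.0, -0.001, -1.0]]
ft_force: [-2.9, 0.0, 0.9]
grip_width: -0.0001
gripper_force: 1.0
```

>>> {"name": "jog_arm", "arguments": {
  "targets": [
    [0.15,0,0,0,0,0],
    [0.3,0,0,0,0,0],
    [0.3,0,0,0,0,0]
  ]
}}

```text
time_s: 37.38
position: [0.5937, 0.2358, 0.0377]
tool_rot: [[1.0, 0.001, -0.006], [0.001, -1.0, -0.0], [-0.007, 0.0, -1.0]]
ft_force: [-14.6, -1.4, 7.7]
grip_width: -0.0002
gripper_force: 7.4
```

>>> {"name": "jog_arm", "arguments": {
  "targets": [
    [0.15,0,0,0,0,0],
    [0.3,0,0,0,0,0],
    [0.3,0,0,0,0,0]
  ]
}}

```text
time_s: 37.63
position: [0.5937, 0.2358, 0.0377]
tool_rot: [[1.0, 0.001, -0.013], [0.001, -1.0, -0.001], [-0.013, 0.001, -1.0]]
ft_force: [-28.2, -2.6, 16.2]
grip_width: -0.0
gripper_force: 14.1
```

Stop reached at TCP x = 0.5937; back off and check.

>>> {"name": "jog_arm", "arguments": {
  "targets": [
    [-0.6,0,0,0,0,0],
    [-2,0,0,0,0,0],
    [-5,0,0,0,0,0],
    [-9,0,0,0,0,0],
    [-13,0,-4,0,0,0],
    [-16,4,-8,0,0,0],
    [-18,8,-12,0,0,0],
    [-20,12,-16,0,0,0]
  ]
}}

```text
time_s: 38.3
position: [0.4242, 0.1607, 0.1518]
tool_rot: [[1.0, 0.002, 0.002], [0.002, -1.0, 0.001], [0.002, -0.001, -1.0]]
ft_force: [1.7, 0.2, 1.3]
grip_width: -0.0001
gripper_force: 0.0
```

>>> {"name": "jog_arm", "arguments": {
  "targets": [
    [0,4,-3,0,0,0],
    [0,4,-3,0,0,0],
    [0,4,-3,0,0,0],
    [0,4,-3,0,0,0]
  ]
}}

```text
time_s: 38.63
position: [0.4257, 0.1211, 0.1803]
tool_rot: [[1.0, -0.001, 0.001], [-0.001, -1.0, 0.001], [0.001, -0.001, -1.0]]
ft_force: [-0.2, 0.3, -1.3]
grip_width: -0.0001
gripper_force: 0.0
```

```bash
python3 - <<'E' 2>/dev/null
from pc import *
im=env.get_image('top'); im2=env.get_image('scene')
P=cloud(im); 
for y in (.12,.236,.35):
    m=(abs(P[...,1]-y)<.02)&(P[...,0]>.6)&(P[...,0]<.7); Q=P[m]; print('face x',Q[(Q[:,2]>.075)&(Q[:,2]<.093),0].min().round(4), Q[Q[:,2]>.098,0].min().round(4))
look(['scene'],['cup','box','setblock','vblock','holder','bush0'])
cv2.imwrite('pics/f.png',cv2.resize(im2['frame'][80:330,120:540,::-1],(800,476)))
E
```

```text
face x 0.6437 0.6587
face x 0.6432 0.66
face x 0.6431 0.6585
scene cup 0.83 [197. 195.] z95 0.09 ctr 497 -448 w,h 142 58 an 19.6 med [ 0.551 -0.432  0.065]
scene holder 0.49 [178. 208.] z95 0.047 ctr 461 -437 w,h 140 41 an 8.0 med [ 0.417 -0.439  0.036]
scene holder 0.34 [197. 197.] z95 0.09 ctr 534 -434 w,h 63 57 an 4.8 med [ 0.551 -0.432  0.065]
```

View pics/f.png

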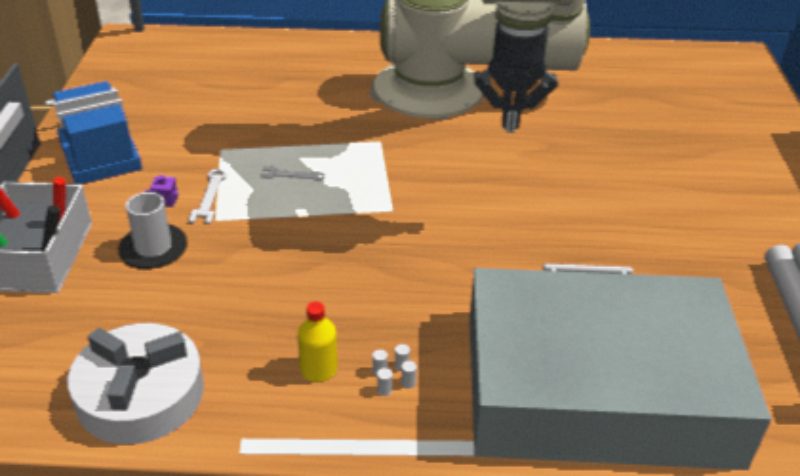

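```bash
python3 -c "
from rig import env
print(env.close_job())"
```

```text
the job is handed in; nothing more can be done
None
```

The job is done and handed in: the bushings are in the box, the empty cup stands upright mid-mat, and the box, V-block, setting block and tool holder are in the drawer, which is pushed against its stop; the result was not reported back.

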